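Ready the raclette grill for the shop's tasting table

ROBOT

A 6-joint arm with a two-finger parallel gripper is mounted at the origin on the work surface. World frame = base frame: x ahead of the robot, y to its left, z up, the work surface at z = 0. Lengths are in m, angles in rad, forces in N, time in s.
With the tool pointing down it reaches from about 0.325 to 0.85 m from the base axis. Payload 15.5 kg.
Tool frame: the origin (TCP) lies midway between the tips of the shut fingers; the grasp point (between the pads) lies 19 mm behind it; z points along the fingers, y is the line along which they close (so a half turn about z gives the same grasp; the last joint's range is limited). The gripper opens to 91 mm and grips with 3 to 60 N. Pads are 32 mm wide; open, the fingers measure 118 mm over their backs; the gripper's body (76 mm by 178 mm) begins 60 mm behind the grasp point.
Start: joints at [-1.379, 0.494, 1.345, -0, 1.302, -0.096], TCP at [0.177, -0.599, 0.214] pointing down, gripper open.
Joint ranges: [-2.91, 2.91], [-0.82, 2.16], [0.22, 2.67], [-1.22, 4.37], [0.12, 2.79], [-3.08, 3.08]. Speed limits (rad/s): [1.89, 1.89, 2.57, 3.01, 3.01, 3.01].

INTERFACE

Orientations are given as a unit quaternion [w, x, y, z].
In Python, from cell import get_obs, imaging, env gives the robot as it stands. The module is installed in compiled form; this text tells all that it offers.
- The arm moves only by the tool drive_tool, never from a script. Its argument "targets" is a list of rows, each an object with "delta_pos": the shift along the tool's x, y, z normalised to -1 to 1, where 1 is 30 mm, a list of three; "spin": the turn about the tool's z normalised to -1 to 1, where 1 is 0.12 rad. A call has 1 to 20 rows; each row shifts and turns the commanded pose from where the row before left it, along the tool's axes as they then stand; what a row does not reach is not made up. A row lasts 1/12 s, in which the tool goes at most 41.7 mm and 7.16 degrees, less where a joint would pass 70% of its speed; a pose out of reach is approached as far as the arm can. A call with a number of a shift or a turn outside -1 to 1 is refused whole. A call with a gripper value outside its range is refused whole. "claw" is the closure, from -1 (fully open) to 1 (shut), set as the call begins (left out, the last holds). The fingers move at their own pace and stop on an object; "newtons" is the grip in N (left out, the last holds). Time passes only in rows, so rows that do not move let the fingers close. It gives the time, the measured TCP pose, the force, the opening and the grip force at its end, in the units of the state.
- get_obs(): the state, without advancing time (a new reading comes with each control period).
- imaging.camera(name): name is "scene" or "top" or "wrist"; returns a dict with "color" (400x640x3 uint8, red, green, blue), "depth" (400x640 float32, m along the optical axis (not along the pixel's ray), 0 where there is no reading), "intrinsics" (3x3 intrinsics, pixels), "k1" (the pictures are not rectified: a ray, as slopes to the right and down, at radius r is drawn at 1 + k1 r^2 times it, then the intrinsics apply), "rvec" (rotation vector, rad) and "tvec" (3), from world to camera coordinates, as OpenCV has them. Camera axes: x right, y down, z forward; pixel columns grow to the right and rows downward; lengths in m; the calibration is good to about 2 mm. A picture is of the moment at which its call begins.
- env.job_done(): hands the job in; it is judged then, once.
The state is a dict: "time": time; "qpos": joint angles; "dq": joint speeds; "joint_efforts": joint torques, N m; "tool_pos": TCP position; "tool_rot": TCP orientation; "force": force on the tool from outside, world axes, zero at the start; "torque": the same for the moment, N m; "grip_width": finger opening in m; "grasp_force": force on a finger pad.
Only numpy, scipy, OpenCV 4.12 (cv2) and the standard library are available. Lean on these libraries where they do the work, as an engineer would, in place of code of your own. Each camera call takes 0.05 s, during which the arm holds its last target. There are 200 camera calls.

TASK

Get the raclette grill ready on the display table: first move the candle holder, the jar and the tin that stand in its way onto the cork mat, standing upright. Then slide every little pan on the table under the hot plate, one to a bay, tray first and fully home against the back stop with its handle sticking out towards you, and last of all turn the dial to the orange mark. Leave the bowl, salt shaker, spoon and pepper mill where they are, and use any bay for any pan.

Things in the scene. Friction and masses are not known exactly. Their poses are not given: they have to be found in the camera images.
- grill: black raclette grill, fixed; 3 bays open to its front (-x) under a hot plate. Origin on the table; x to its back, y left, z up. In mm: deck top z 30, x -65..75, y -145..145. Plate z 78..101, x -30..80. Dividers 6 thick, x -28..70, at y +-46, +-139. Back stop from x 60, 26 high. Dial console 110 x 110, top z 50, centre x 15, y -203. Bays seen from above: orange bars on the plate's front edge
- bay0 (a point): home of a pan in the left (+y) bay, on the deck: a pan whose origin is here with its x axis along this x axis touches the back stop. Axes as grill. The bay is 86 mm wide between its dividers and 48 mm high
- bay1 (a point): home of a pan in the middle bay, on the deck: a pan whose origin is here with its x axis along this x axis touches the back stop. Axes as grill. The bay is 86 mm wide between its dividers and 48 mm high
- bay2 (a point): home of a pan in the right (-y) bay, on the deck: a pan whose origin is here with its x axis along this x axis touches the back stop. Axes as grill. The bay is 86 mm wide between its dividers and 48 mm high
- dial (a joint): grey selector dial on the console; marked with dots at 0 (white, at its front), 0.7 (yellow), 1.4 (orange) and 2.1 rad (red); grows as it is turned clockwise seen from above. Its pointer is a white line on top of the grip bar, pointing along the bar's own -x; at 0 it points along the grill's -x
- dial_grip (a point): point on the dial's axis at the height to grip, 7 mm below the top of its grip bar. The bar is 42 mm long along this frame's x, 14 mm wide and 32 mm high, on a disc of 44 mm; the frame turns with the dial. It turns stiffly and stays where it is left
- pan0: small black raclette pan: square open tray 76 (x) by 66 (y) by 20 mm high, with a red handle. Origin: centre of the tray's underside; z up. Handle: straight bar 14 mm wide along y = 0 from x = -38 to -147 mm, 14 to 30 mm above the underside; hold it near x = -95 mm. About 150 g, centre of mass near x = -20 mm. May be absent
- pan1: small black raclette pan: square open tray 76 (x) by 66 (y) by 20 mm high, with a red handle. Origin: centre of the tray's underside; z up. Handle: straight bar 14 mm wide along y = 0 from x = -38 to -147 mm, 14 to 30 mm above the underside; hold it near x = -95 mm. About 150 g, centre of mass near x = -20 mm. May be absent
- pan2: small black raclette pan: square open tray 76 (x) by 66 (y) by 20 mm high, with a red handle. Origin: centre of the tray's underside; z up. Handle: straight bar 14 mm wide along y = 0 from x = -38 to -147 mm, 14 to 30 mm above the underside; hold it near x = -95 mm. About 150 g, centre of mass near x = -20 mm. May be absent
- candle: amber glass candle holder with brass foot and rim, solid upright cylinder: 54 mm wide foot, 50 mm wide body, 80 mm high, 300 g. Origin: centre of its underside
- jar: white china jar with a blue band and wooden lid, 52 mm wide, 72 mm high, 280 g. Origin: centre of its underside
- tin: pink tea tin with a steel lid, 51 mm wide, 76 mm high, 250 g. Origin: centre of its underside
- mat: cork mat fixed to the table, 160 mm along x, 200 mm along y, 4 mm thick. Origin: centre of its underside, on the table
- bowl: blue bowl, 80 mm wide, 45 mm high, standing on a white plate; a bystander. Origin: centre of its underside
- salt: glass salt shaker with steel cap, 36 mm wide, 59 mm high; a bystander. Origin: centre of its underside
- spoon: brass-handled spoon 170 mm long lying flat; a bystander. Origin: centre of its underside
- mill: dark wooden pepper mill, 48 mm wide, 140 mm high; a bystander. Origin: centre of its underside
Things that resemble listed ones, but are neither listed nor needed, are in the scene too. Leave any purple look-alike of the candle alone. What is shaped like the pan2 but turquoise is not meant.

How it is judged:
On the way, in this order (a step that is already met when the one before it is completed fails the run):
1. the candle holder, jar and tin stand upright on the cork mat (x of candle in the frame of mat between -0.07 and 0.07 m and y of candle in the frame of mat between -0.09 and 0.09 m and z of candle in the frame of mat between -0.002 and 0.009 m and angle between each of candle, jar, tin's own z axis and vertical below 0.1 rad and linear speed of each of candle, jar, tin below 0.03 m/s and x of jar in the frame of mat between -0.07 and 0.07 m and y of jar in the frame of mat between -0.09 and 0.09 m and z of jar in the frame of mat between -0.002 and 0.009 m and x of tin in the frame of mat between -0.07 and 0.07 m and y of tin in the frame of mat between -0.09 and 0.09 m and z of tin in the frame of mat between -0.002 and 0.009 m), for 0.2 s.
2. every pan is fully home in a bay under the hot plate (((x of pan0 in the frame of bay0 between -0.013 and 0.012 m and y of pan0 in the frame of bay0 between -0.02 and 0.02 m and z of pan0 in the frame of bay0 between -0.006 and 0.008 m) or (x of pan0 in the frame of bay1 between -0.013 and 0.012 m and y of pan0 in the frame of bay1 between -0.02 and 0.02 m and z of pan0 in the frame of bay1 between -0.006 and 0.008 m) or (x of pan0 in the frame of bay2 between -0.013 and 0.012 m and y of pan0 in the frame of bay2 between -0.02 and 0.02 m and z of pan0 in the frame of bay2 between -0.006 and 0.008 m)) and angle between the x axis of each of pan0, pan1, pan2 and the x axis of grill, either way round below 0.3 rad and angle between each of pan0, pan1, pan2's own z axis and vertical below 0.12 rad and linear speed of each of pan0, pan1, pan2 below 0.03 m/s and ((x of pan1 in the frame of bay0 between -0.013 and 0.012 m and y of pan1 in the frame of bay0 between -0.02 and 0.02 m and z of pan1 in the frame of bay0 between -0.006 and 0.008 m) or (x of pan1 in the frame of bay1 between -0.013 and 0.012 m and y of pan1 in the frame of bay1 between -0.02 and 0.02 m and z of pan1 in the frame of bay1 between -0.006 and 0.008 m) or (x of pan1 in the frame of bay2 between -0.013 and 0.012 m and y of pan1 in the frame of bay2 between -0.02 and 0.02 m and z of pan1 in the frame of bay2 between -0.006 and 0.008 m)) and ((x of pan2 in the frame of bay0 between -0.013 and 0.012 m and y of pan2 in the frame of bay0 between -0.02 and 0.02 m and z of pan2 in the frame of bay0 between -0.006 and 0.008 m) or (x of pan2 in the frame of bay1 between -0.013 and 0.012 m and y of pan2 in the frame of bay1 between -0.02 and 0.02 m and z of pan2 in the frame of bay1 between -0.006 and 0.008 m) or (x of pan2 in the frame of bay2 between -0.013 and 0.012 m and y of pan2 in the frame of bay2 between -0.02 and 0.02 m and z of pan2 in the frame of bay2 between -0.006 and 0.008 m))), for 0.2 s.
3. the dial is at the orange mark (value of joint dial between 1.22 and 1.58 rad), for 0.2 s.
At the end, for the whole second after the job is handed in: Candle holder, jar and tin stand upright (0.1 rad) on the mat, centres 10 mm or more inside its edges; each pan lies flat in a bay, tray within 13 mm of the back stop, handle to the front; dial within 0.18 rad of orange (1.4); all released and at rest (all of step 1 and all of step 2 and all of step 3); the robot touches nothing.
It fails at once if other tableware (bowl, salt shaker, spoon, pepper mill) is moved more than 40 mm (distance of any of bowl, salt, spoon, mill from where it was at the start of the episode above 0.04 m).
Of pan0, pan1, pan2 only 2 to 3 are there at a start; the rules pass over those that are not, and their reading is None.
At some moment in a run one of pan0, pan1, pan2 may be knocked a few centimetres aside while the robot is not near it.
Once in a run the grip may slacken for a moment while it holds something.
It also fails if it takes over 210 s, if anything falls off the work surface, if the arm or the gripper's body presses on something with over 40 N, if the wrist force passes 120 N, or if a joint passes its speed limit or range.

## Working session

There is one attempt and no reset: what is moved stays moved. The work goes in short steps, Python scripts to look and compute and a tool call to move; the robot and the scene stay as the last step left them, time stands still between calls to the robot, and variables do not carry over. Pictures are saved under pics/ and viewed, at most 14 in all, crops included, and the job is handed in when it is done.

Besides the shell and the picture viewer there is one more tool, called after "Call:" as a command line: name --argument value ..., lists and objects as JSON in quotes. drive_tool: Moves the arm, as the interface text tells. Scaled input: -1 to 1 covers 30 mm each way for a shift and 0.12 rad each way for a turn. Its arguments: {"type":"object","properties":{"targets":{"type":"array","items":{"type":"object","properties":{"delta_pos":{"type":"array","items":{"type":"number","minimum":-1,"maximum":1}},"spin":{"type":"number","minimum":-1,"maximum":1}}}},"claw":{"type":"number"},"newtons":{"type":"number"}},"required":["targets"]}

```bash
mkdir -p pics; cat > h.py <<'E'
import numpy as np, cv2
from cell import get_obs, imaging, env
def cam(n):
    d=imaging.camera(n); d['R']=cv2.Rodrigues(np.array(d['rvec'],float))[0]; return d
def save(d,f,crop=None,s=1):
    im=d['color'][:,:,::-1]
    if crop: im=im[crop[1]:crop[3],crop[0]:crop[2]]
    cv2.imwrite('pics/'+f,cv2.resize(im,None,fx=s,fy=s,interpolation=cv2.INTER_CUBIC))
def cloud(d):
    K=np.array(d['intrinsics'],float);v,u=np.mgrid[:400,:640]
    p=np.stack([u,v],-1).reshape(-1,1,2).astype(float)
    n=cv2.undistortPoints(p,K,np.array([d['k1'],0,0,0,0.])).reshape(400,640,2)
    z=d['depth'].astype(float)
    c=np.dstack([n*z[...,None],z])
    w=(c-np.array(d['tvec']).ravel())@d['R']
    w[z==0]=np.nan
    return w
E
python3 - <<'E'
from h import *
for n in('top','scene'):
    d=cam(n);save(d,n+'0.png');np.savez(n+'0.npz',w=cloud(d),c=d['color']);print(d['tvec'],d['R'].tolist(),d['k1'],d['intrinsics'])
print(get_obs())
E
```

```text
[0.02196054 0.45578095 1.45949685] [[-0.012924889926561822, -0.9999163196531784, 0.0005485541258621607], [-0.9930379053000897, 0.012771738226089346, -0.11710081699072047], [0.11708401196404325, -0.0020582502100053926, -0.9931198808545103]] -0.0929276299928374 [[467.06974637   0.         324.6880517 ]
 [  0.         467.06974637 199.60850405]
 [  0.           0.           1.        ]]
[ 0.3820119  -0.06761409  1.83816654] [[-0.866339221378509, 0.4993878666170715, 0.008253010173786518], [0.2804000712886599, 0.49998009293151957, -0.8193873972020214], [-0.41331846501528713, -0.7075532950582866, -0.5731807578151662]] 0.033807130424296 [[485.86363938   0.         320.70775799]
 [  0.         485.86363938 191.17839829]
 [  0.           0.           1.        ]]
{'time': 0.1, 'qpos': array([-1.37851019e+00,  4.94096499e-01,  1.34605836e+00,  4.52095318e-05,
        1.30248633e+00, -9.55246660e-02]), 'dq': array([ 5.06220771e-04, -1.48764010e-03, -2.89644493e-03,  8.85107070e-05,
       -8.31592378e-04,  4.25815456e-04]), 'joint_efforts': array([ 3.01773660e-03, -8.80239773e+01, -3.82546020e+01,  7.10541196e-02,
        4.83542634e-02, -1.58093775e-05]), 'tool_pos': array([ 0.17734838, -0.59896612,  0.21341681]), 'tool_rot': array([-5.24706126e-04,  9.89664199e-01,  1.43403272e-01, -3.58713493e-06]), 'force': array([-0.3818508 ,  0.17804462, -0.20973181]), 'torque': array([ 0.0564746 , -0.00548506, -0.06356324]), 'grasp_force': 0.0, 'grip_width': 0.0912053023065735}
```

View pics/top0.png

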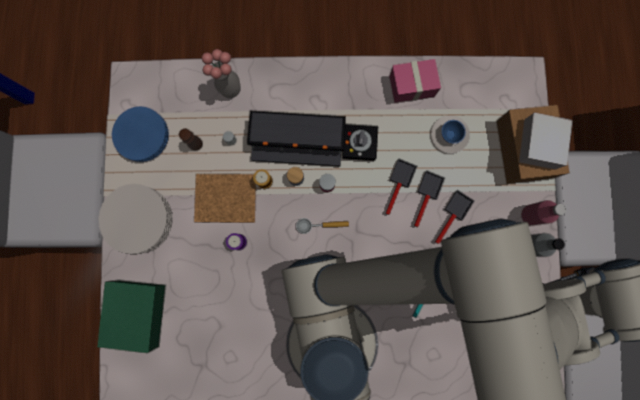

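View pics/scene0.png

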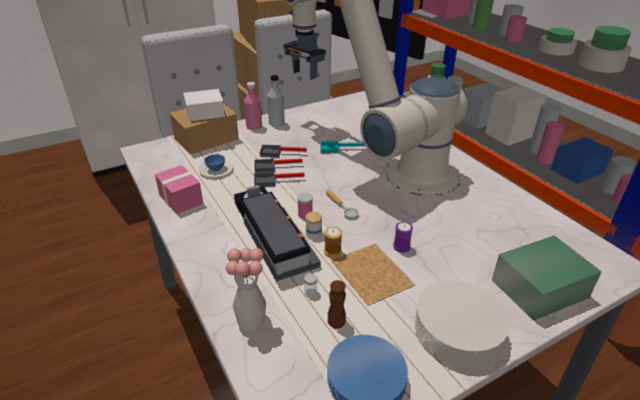

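Top image: amber candle at (262,180), jar at (295,175) and tin at (327,183) stand in front of the grill at (297,137). The mat is at (225,198). There are three black/red pans at (400,180), (428,195) and (455,212). The look-alikes are a purple candle at (235,241) and a turquoise pan at (417,310). The amber one fits "candle", and the black/red ones fit the pans.

```bash
python3 - <<'E'
from h import *
t=np.load('top0.npz');w=t['w'];c=t['c']
cv2.imwrite('pics/crop1.png',cv2.resize(c[95:260,180:480,::-1],None,fx=2.6,fy=2.6,interpolation=cv2.INTER_CUBIC))
hsv=cv2.cvtColor(c,cv2.COLOR_RGB2HSV);H,S,V=[hsv[...,i].astype(int) for i in range(3)]
def box(x0,y0,x1,y1):
    m=np.zeros((400,640),bool);m[y0:y1,x0:x1]=1;return m
z=w[...,2]
for n,b,zz in(('candle',(245,160,278,200),.06),('jar',(282,155,310,195),.055),('tin',(312,165,342,205),.06),('salt',(215,125,242,150),.045),('mill',(175,120,205,155),.1),('purple',(220,228,250,255),.06)):
    m=box(*b)&(z>zz);P=w[m];print(n,m.sum(),(P[:,:2].min(0)+P[:,:2].max(0))/2,np.ptp(P[:,:2],axis=0),np.median(P[:,2]))
# mat
def rect(n,m):
    P=w[m];P=P[~np.isnan(P[:,0])];r=cv2.minAreaRect((P[:,:2]*1000).astype(np.float32));print(n,len(P),r,np.median(P[:,2]))
rect('mat',box(188,165,262,230)&(H>8)&(H<22)&(S>100)&(z<.012)&(z>-.01))
rect('plate',box(240,100,352,175)&(z>.09)&(z<.112))
rect('console',box(344,115,385,168)&(z>.044)&(z<.056))
rect('dialbar',box(344,115,385,168)&(z>.06))
print('dialpts',np.round(w[box(344,115,385,168)&(z>.06)],3)[:, :3].tolist()[:60:3])
red=((H<8)|(H>172))&(S>150)&(V>70)
nl,l,st,ce=cv2.connectedComponentsWithStats((red&box(380,150,480,250)).astype(np.uint8))
for i in range(1,nl):
    if st[i,4]>30:
        P=w[l==i];P=P[~np.isnan(P[:,0])];mu=np.median(P,0);vx=cv2.fitLine((P[:,:2]*1000).astype(np.float32),cv2.DIST_L2,0,.01,.01).ravel();print('handle',ce[i],mu,np.degrees(np.arctan2(vx[1],vx[0])),vx, P.min(0),P.max(0))
E
```

```text
candle 234 [0.5228145 0.2118018] [0.05073207 0.05028711] 0.08134818001490007
jar 220 [0.52997951 0.10900029] [0.04920127 0.04735983] 0.07232593276301924
tin 211 [0.50664617 0.00836901] [0.04773505 0.04943848] 0.07663538653799974
salt 100 [0.66044183 0.32096063] [0.0328934  0.03375745] 0.05885697342263723
mill 176 [0.64874623 0.43868271] [0.04163042 0.03595395] 0.13210592206013916
purple 229 [0.32632163 0.29471471] [0.04887843 0.05016654] 0.08088039251745467
mat 2744 ((470.3973388671875, 331.9593505859375), (214.2752227783203, 155.35964965820312), 89.34034729003906) 0.004479105843195561
plate 3377 ((668.331298828125, 101.9981918334961), (300.45721435546875, 113.76448822021484), 85.50565338134766) 0.10180658072530659
console 801 ((641.5516967773438, -100.87966918945312), (106.04016876220703, 112.47171783447266), 86.26065063476562) 0.050588003554286685
dialbar 220 ((659.2470703125, -75.05403137207031), (117.31354522705078, 78.27732849121094), 28.745832443237305) 0.06891233178862834
dialpts [[0.711, -0.047, 0.1], [0.705, -0.047, 0.099], [0.701, -0.05, 0.1], [0.695, -0.05, 0.099], [0.687,
[... 331 characters left out ...]
 -0.105, 0.1], [0.647, -0.046, 0.099]]
handle [393.30434783 197.6       ] [ 0.45945241 -0.20187878  0.03080787] -23.942705 [ 9.1395169e-01 -4.0582293e-01  4.5933630e+02 -2.0236588e+02] [ 0.41059668 -0.23324552  0.00088009] [ 0.50670101 -0.17736394  0.0384821 ]
handle [421.78813559 209.77118644] [ 0.41836241 -0.29273764  0.03038961] -23.353533 [ 9.1807640e-01 -3.9640346e-01  4.1915637e+02 -2.9222592e+02] [ 0.37085752 -0.31754345  0.02390874] [ 0.46660579 -0.26861648  0.04014831]
handle [445.37096774 228.        ] [ 0.36013932 -0.36546807  0.03011333] -44.266365 [   0.7161026    -0.69799507  360.2578     -364.52332   ] [ 0.30037537 -0.39943831  0.01826968] [ 0.4051328  -0.16194283  0.7742215 ]
```

View pics/crop1.png

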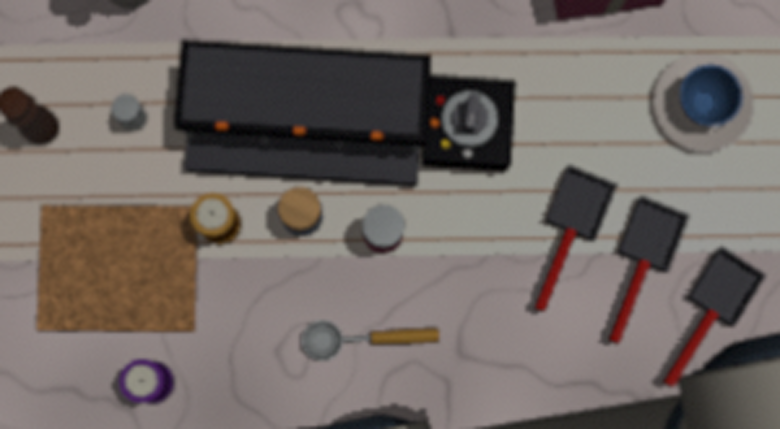

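The crop confirms amber candle (215,218), jar (300,210), tin (383,228) and three black/red pans. The dial is at (470,118), with the purple candle and spoon left alone.

Call:
drive_tool --targets '[{"delta_pos":[0,0,0],"spin":0.8},{"delta_pos":[0,0,0],"spin":0.8},{"delta_pos":[0,0,0],"spin":0.8},{"delta_pos":[0.384,-0.9,0]},{"delta_pos":[0.384,-0.9,0]},{"delta_pos":[0.384,-0.9,0]},{"delta_pos":[0.384,-0.9,0]},{"delta_pos":[0.384,-0.9,0]},{"delta_pos":[0.384,-0.9,0]},{"delta_pos":[0.384,-0.9,0]},{"delta_pos":[0.384,-0.9,0]},{"delta_pos":[0.384,-0.9,0]},{"delta_pos":[0.384,-0.9,0]},{"delta_pos":[0.384,-0.9,0]},{"delta_pos":[0.384,-0.9,0]},{"delta_pos":[0.384,-0.9,0]},{"delta_pos":[0.384,-0.9,0]},{"delta_pos":[0.384,-0.9,0]},{"delta_pos":[0.384,-0.9,0]},{"delta_pos":[0.384,-0.9,0]}]' --claw -1 --newtons 25

```text
invalid input at $.targets[3]: expected keys delta_pos, spin
```

```bash
python3 - <<'E'
from h import *
t=np.load('top0.npz');w=t['w']
for u,v in((198,177),(253,177),(252,219),(198,219),(225,198)): print(w[v,u])
d=cam('wrist');save(d,'w1.png');print(d['tvec'],-d['R'].T@d['tvec'])
E
```

```text
[0.53812486 0.4289959  0.00644325]
[0.52247938 0.23647828 0.08301961]
[0.39877928 0.25106288 0.00423999]
[4.01057117e-01 4.28002804e-01 3.72603681e-04]
[ 0.46888581  0.34083081 -0.00209213]
[-0.62419133 -0.03126779  0.39128433] [ 0.25129087 -0.57732502  0.38372468]
```

View pics/w1.png

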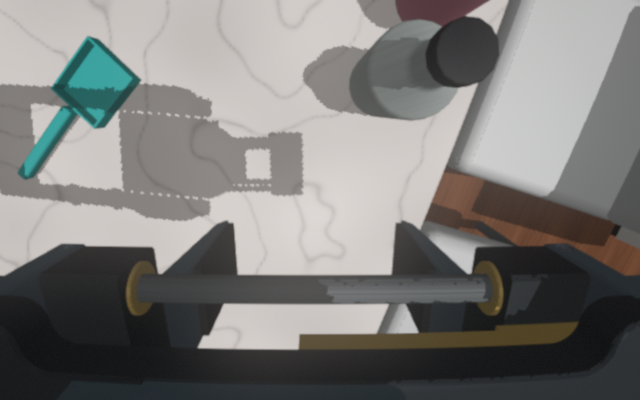

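The wrist view shows only the turquoise decoy at (80,100) and some bottles. The move was refused because every row needs a spin key.

Call:
drive_tool --targets '[{"delta_pos":[0,0,0],"spin":0.8},{"delta_pos":[0,0,0],"spin":0.8},{"delta_pos":[0,0,0],"spin":0.8},{"delta_pos":[0.384,-0.9,0],"spin":0},{"delta_pos":[0.384,-0.9,0],"spin":0},{"delta_pos":[0.384,-0.9,0],"spin":0},{"delta_pos":[0.384,-0.9,0],"spin":0},{"delta_pos":[0.384,-0.9,0],"spin":0},{"delta_pos":[0.384,-0.9,0],"spin":0},{"delta_pos":[0.384,-0.9,0],"spin":0},{"delta_pos":[0.384,-0.9,0],"spin":0},{"delta_pos":[0.384,-0.9,0],"spin":0},{"delta_pos":[0.384,-0.9,0],"spin":0},{"delta_pos":[0.384,-0.9,0],"spin":0},{"delta_pos":[0.384,-0.9,0],"spin":0},{"delta_pos":[0.384,-0.9,0],"spin":0},{"delta_pos":[0.384,-0.9,0],"spin":0},{"delta_pos":[0.384,-0.9,0],"spin":0},{"delta_pos":[0.384,-0.9,0],"spin":0},{"delta_pos":[0.384,-0.9,0],"spin":0}]' --claw -1 --newtons 25

```text
time: 1.82
tool_pos: [0.3736, -0.1389, 0.214]
tool_rot: [0.0, 1.0, -0.0, 0.0]
force: [0.5, 0.2, -0.2]
grip_width: 0.0911
grasp_force: 0.0
```

Call:
drive_tool --targets '[{"delta_pos":[0.383,-0.9,0],"spin":0},{"delta_pos":[0.383,-0.9,0],"spin":0},{"delta_pos":[0.383,-0.9,0],"spin":0},{"delta_pos":[0.383,-0.9,0],"spin":0},{"delta_pos":[0.383,-0.9,0],"spin":0},{"delta_pos":[0.383,-0.9,0],"spin":0},{"delta_pos":[0.383,-0.9,0],"spin":0},{"delta_pos":[0.383,-0.9,0],"spin":0},{"delta_pos":[0.383,-0.9,0],"spin":0},{"delta_pos":[0.383,-0.9,0],"spin":0},{"delta_pos":[0.383,-0.9,0],"spin":0},{"delta_pos":[0.383,-0.9,0],"spin":0},{"delta_pos":[0.383,-0.9,0],"spin":0},{"delta_pos":[0,0,0],"spin":0}]'

```text
time: 2.98
tool_pos: [0.5243, 0.2147, 0.2136]
tool_rot: [-0.001, 1.0, 0.001, 0.001]
force: [-0.8, -0.3, -0.4]
grip_width: 0.0909
grasp_force: 0.0
```

```bash
python3 - <<'E'
from h import *
d=cam('wrist');w=cloud(d);np.savez('w2.npz',w=w,c=d['color'])
save(d,'w2.png');z=w[...,2]
def fit(n,lo,hi):
    m=(z>lo)&(z<hi); nl,l,st,ce=cv2.connectedComponentsWithStats(m.astype(np.uint8))
    for i in range(1,nl):
        if st[i,4]>400:
            P=(w[l==i][:,:2]*1000).astype(np.float32);print(n,st[i],cv2.minAreaRect(P),cv2.minEnclosingCircle(P))
fit('top80',.076,.088);fit('jar/tin',.068,.076);fit('plate',.096,.107)
print(get_obs()['tool_pos'])
E
```

```text
top80 [ 291  167   53   52 2151] ((523.1187133789062, 212.1781005859375), (52.0378532409668, 50.881046295166016), 1.3122615814208984) ((523.0296630859375, 211.69705200195312), 26.128459930419922)
jar/tin [ 393  159   51   49 1934] ((531.2450561523438, 109.93936157226562), (50.65324020385742, 49.61608123779297), 89.6397933959961) ((530.593994140625, 109.66960906982422), 25.851808547973633)
jar/tin [ 487  183   50   48 1571] ((507.59442138671875, 9.561634063720703), (50.82886505126953, 49.929168701171875), 41.6668701171875) ((507.2610778808594, 9.354276657104492), 25.923513412475586)
jar/tin [   0  214   44   55 1259] ((456.7161865234375, 549.9091796875), (56.58596420288086, 65.46065521240234), 72.7177963256836) ((460.3860778808594, 557.3870849609375), 36.57185363769531)
plate [  265     0   356   118 34154] ((661.2493286132812, 103.7887954711914), (302.61810302734375, 101.6982650756836), 86.11896514892578) ((662.3695068359375, 103.33403015136719), 157.8135528564453)
plate [ 43  31  37  53 750] ((647.9328002929688, 433.9149169921875), (29.125804901123047, 43.2254753112793), 77.11945343017578) ((650.0805053710938, 440.8664855957031), 22.158702850341797)
[0.52331981 0.21270178 0.21347224]
```

View pics/w2.png

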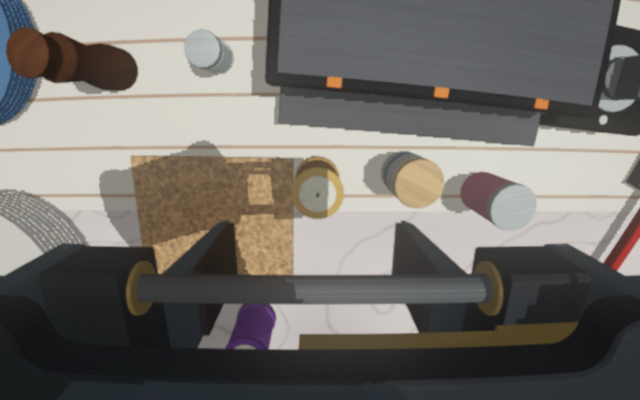

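Wrist view: candle at (318,193), jar at (415,180) and tin at (498,200), matching the top camera to about 1 mm. The grill plate and its orange bars are at the top.

Call:
drive_tool --targets '[{"delta_pos":[0,0.02,1],"spin":0},{"delta_pos":[0,0,1],"spin":0},{"delta_pos":[0,0,1],"spin":0},{"delta_pos":[0,0,1],"spin":0},{"delta_pos":[0,0,1],"spin":0},{"delta_pos":[0,0,1],"spin":0},{"delta_pos":[0,0,0],"spin":0}]'

```text
time: 3.62
tool_pos: [0.5195, 0.2084, 0.0295]
tool_rot: [0.001, 1.0, -0.0, -0.004]
force: [-2.6, -1.3, -0.9]
grip_width: 0.0913
grasp_force: 0.0
```

Call:
drive_tool --targets '[{"delta_pos":[0,0,0],"spin":0},{"delta_pos":[0,0,0],"spin":0},{"delta_pos":[0,0,0],"spin":0},{"delta_pos":[0,0,0],"spin":0},{"delta_pos":[0,0,0],"spin":0},{"delta_pos":[0,0,0],"spin":0},{"delta_pos":[0,0,0],"spin":0},{"delta_pos":[0,0,0],"spin":0},{"delta_pos":[0,0,-0.5],"spin":0},{"delta_pos":[0,0,-0.5],"spin":0},{"delta_pos":[0,0,0],"spin":0}]' --claw 1 --newtons 40

```text
time: 4.53
tool_pos: [0.5237, 0.2103, 0.0658]
tool_rot: [-0.0, 1.0, -0.0, 0.001]
force: [1.0, -0.2, -2.9]
grip_width: 0.0505
grasp_force: 39.9
```

Call:
drive_tool --targets '[{"delta_pos":[-0.33,-0.64,0],"spin":0},{"delta_pos":[-0.33,-0.64,0],"spin":0},{"delta_pos":[-0.33,-0.64,0],"spin":0},{"delta_pos":[-0.33,-0.64,0],"spin":0},{"delta_pos":[-0.33,-0.64,0],"spin":0},{"delta_pos":[-0.33,-0.64,0],"spin":0},{"delta_pos":[-0.33,-0.64,0],"spin":0},{"delta_pos":[-0.33,-0.64,0],"spin":0},{"delta_pos":[-0.33,-0.64,0],"spin":0},{"delta_pos":[-0.33,-0.64,0],"spin":0},{"delta_pos":[0,0,0],"spin":0},{"delta_pos":[0,0,0.2],"spin":0},{"delta_pos":[0,0,0.2],"spin":0},{"delta_pos":[0,0,0.2],"spin":0},{"delta_pos":[0,0,0.1],"spin":0},{"delta_pos":[0,0,0.1],"spin":0},{"delta_pos":[0,0,0],"spin":0},{"delta_pos":[0,0,0],"spin":0}]'

```text
time: 6.03
tool_pos: [0.4239, 0.4018, 0.0398]
tool_rot: [0.0, 1.0, -0.0, -0.0]
force: [0.5, -0.7, -3.0]
grip_width: 0.0508
grasp_force: 39.9
```

Call:
drive_tool --targets '[{"delta_pos":[0,0,0.07],"spin":0},{"delta_pos":[0,0,0],"spin":0},{"delta_pos":[0,0,0],"spin":0}]'

```text
time: 6.28
tool_pos: [0.4242, 0.4022, 0.0384]
tool_rot: [-0.0, 1.0, -0.0, 0.0]
force: [-0.1, -1.0, 4.2]
grip_width: 0.0504
grasp_force: 40.0
```

Call:
drive_tool --targets '[{"delta_pos":[0,0,0],"spin":0},{"delta_pos":[0,0,0],"spin":0},{"delta_pos":[0,0,0],"spin":0},{"delta_pos":[0,0,0],"spin":0},{"delta_pos":[0,0,0],"spin":0},{"delta_pos":[0,0,-0.5],"spin":0},{"delta_pos":[0,0,-0.8],"spin":0},{"delta_pos":[0,0,-0.9],"spin":0},{"delta_pos":[0,0,-0.9],"spin":0},{"delta_pos":[0,0,-0.9],"spin":0}]' --claw -1

```text
time: 7.12
tool_pos: [0.4236, 0.4019, 0.159]
tool_rot: [0.0, 1.0, -0.0, -0.0]
force: [-0.1, 0.6, 0.2]
grip_width: 0.0917
grasp_force: 0.0
```

Call:
drive_tool --targets '[{"delta_pos":[0.323,0.886,0],"spin":0},{"delta_pos":[0.323,0.886,0],"spin":0},{"delta_pos":[0.323,0.886,0],"spin":0},{"delta_pos":[0.323,0.886,0],"spin":0},{"delta_pos":[0.323,0.886,0],"spin":0},{"delta_pos":[0.323,0.886,0],"spin":0},{"delta_pos":[0.323,0.886,0],"spin":0},{"delta_pos":[0.323,0.886,0],"spin":0},{"delta_pos":[0.323,0.886,0],"spin":0},{"delta_pos":[0.323,0.886,0],"spin":0},{"delta_pos":[0.323,0.886,0],"spin":0},{"delta_pos":[0,0,0],"spin":0},{"delta_pos":[0,0,0.85],"spin":0},{"delta_pos":[0,0,0.85],"spin":0},{"delta_pos":[0,0,0.85],"spin":0},{"delta_pos":[0,0,0.85],"spin":0},{"delta_pos":[0,0,0.85],"spin":0},{"delta_pos":[0,0,0],"spin":0},{"delta_pos":[0,0,0],"spin":0}]'

```text
time: 8.7
tool_pos: [0.5295, 0.1098, 0.0298]
tool_rot: [0.0, 1.0, -0.0, -0.001]
force: [1.0, 0.6, 1.1]
grip_width: 0.0909
grasp_force: 0.0
```

Call:
drive_tool --targets '[{"delta_pos":[0,0,0],"spin":0},{"delta_pos":[0,0,0],"spin":0},{"delta_pos":[0,0,0],"spin":0},{"delta_pos":[0,0,0],"spin":0},{"delta_pos":[0,0,0],"spin":0},{"delta_pos":[0,0,0],"spin":0},{"delta_pos":[0,0,0],"spin":0},{"delta_pos":[0,0,0],"spin":0},{"delta_pos":[0,0,-0.5],"spin":0},{"delta_pos":[0,0,-0.5],"spin":0},{"delta_pos":[0,0,0],"spin":0},{"delta_pos":[0,0,0],"spin":0}]' --claw 1 --newtons 40

```text
time: 9.7
tool_pos: [0.5307, 0.1097, 0.0605]
tool_rot: [-0.0, 1.0, -0.0, 0.001]
force: [-0.5, 0.1, -2.5]
grip_width: 0.0517
grasp_force: 4.0
```

Call:
drive_tool --targets '[{"delta_pos":[0,0,0],"spin":0},{"delta_pos":[0,0,0],"spin":0},{"delta_pos":[0,0,0],"spin":0},{"delta_pos":[0,0,0],"spin":0},{"delta_pos":[0,0,0],"spin":0}]'

```text
time: 10.12
tool_pos: [0.5302, 0.1096, 0.0599]
tool_rot: [0.0, 1.0, -0.0, -0.0]
force: [-0.2, 0.5, -3.1]
grip_width: 0.0519
grasp_force: 40.0
```

Call:
drive_tool --targets '[{"delta_pos":[0,0,-0.5],"spin":0},{"delta_pos":[-0.052,-0.77,0],"spin":0},{"delta_pos":[-0.052,-0.77,0],"spin":0},{"delta_pos":[-0.052,-0.77,0],"spin":0},{"delta_pos":[-0.052,-0.77,0],"spin":0},{"delta_pos":[-0.052,-0.77,0],"spin":0},{"delta_pos":[-0.052,-0.77,0],"spin":0},{"delta_pos":[-0.052,-0.77,0],"spin":0},{"delta_pos":[-0.052,-0.77,0],"spin":0},{"delta_pos":[-0.052,-0.77,0],"spin":0},{"delta_pos":[-0.052,-0.77,0],"spin":0},{"delta_pos":[0,0,0],"spin":0},{"delta_pos":[0,0,0],"spin":0}]'

```text
time: 11.2
tool_pos: [0.5144, 0.3416, 0.075]
tool_rot: [0.0, 1.0, 0.001, -0.0]
force: [-0.1, -0.3, -3.4]
grip_width: 0.0513
grasp_force: 40.0
```

```bash
python3 - <<'E'
from h import *
d=cam('wrist');w=cloud(d);o=get_obs();p=o['tool_pos'];print(p)
m=(np.hypot(w[...,0]-p[0],w[...,1]-p[1])<.024)&(w[...,2]>p[2]+.01)&(w[...,2]<p[2]+.07)
print(m.sum(),np.percentile(w[m][:,2],[5,25,50,75,95]))
E
```

```text
[0.51444283 0.34063715 0.07496704]
4552 [0.11480238 0.11535324 0.11573746 0.1161099  0.11666639]
```

Call:
drive_tool --targets '[{"delta_pos":[0,0,0.4],"spin":0},{"delta_pos":[0,0,0.4],"spin":0},{"delta_pos":[0,0,0.3],"spin":0},{"delta_pos":[0,0,0.1],"spin":0},{"delta_pos":[0,0,0.05],"spin":0},{"delta_pos":[0,0,0.05],"spin":0},{"delta_pos":[0,0,0.03],"spin":0},{"delta_pos":[0,0,0],"spin":0},{"delta_pos":[0,0,0],"spin":0}]'

```text
time: 12.0
tool_pos: [0.515, 0.3408, 0.0357]
tool_rot: [-0.0, 1.0, -0.0, 0.0]
force: [1.0, -0.2, -2.5]
grip_width: 0.0516
grasp_force: 40.0
```

Call:
drive_tool --targets '[{"delta_pos":[0,0,0.04],"spin":0},{"delta_pos":[0,0,0],"spin":0}]'

```text
time: 12.17
tool_pos: [0.5151, 0.3408, 0.0347]
tool_rot: [-0.0, 1.0, -0.0, 0.0]
force: [-0.5, -0.9, 2.0]
grip_width: 0.0513
grasp_force: 40.0
```

Call:
drive_tool --targets '[{"delta_pos":[0,0,0],"spin":0},{"delta_pos":[0,0,0],"spin":0},{"delta_pos":[0,0,0],"spin":0},{"delta_pos":[0,0,0],"spin":0},{"delta_pos":[0,0,0],"spin":0},{"delta_pos":[0,0,-0.5],"spin":0},{"delta_pos":[0,0,-0.8],"spin":0},{"delta_pos":[0,0,-0.9],"spin":0},{"delta_pos":[0,0,-0.9],"spin":0},{"delta_pos":[0,0,-0.9],"spin":0}]' --claw -1

```text
time: 13.0
tool_pos: [0.5146, 0.3405, 0.1554]
tool_rot: [0.0, 1.0, -0.0, -0.0]
force: [1.3, -0.1, -0.5]
grip_width: 0.0913
grasp_force: 0.0
```

Call:
drive_tool --targets '[{"delta_pos":[-0.021,0.921,0],"spin":0},{"delta_pos":[-0.021,0.921,0],"spin":0},{"delta_pos":[-0.021,0.921,0],"spin":0},{"delta_pos":[-0.021,0.921,0],"spin":0},{"delta_pos":[-0.021,0.921,0],"spin":0},{"delta_pos":[-0.021,0.921,0],"spin":0},{"delta_pos":[-0.021,0.921,0],"spin":0},{"delta_pos":[-0.021,0.921,0],"spin":0},{"delta_pos":[-0.021,0.921,0],"spin":0},{"delta_pos":[-0.021,0.921,0],"spin":0},{"delta_pos":[-0.021,0.921,0],"spin":0},{"delta_pos":[-0.021,0.921,0],"spin":0},{"delta_pos":[0,0,0],"spin":0},{"delta_pos":[0,0,0],"spin":0}]'

```text
time: 14.17
tool_pos: [0.5072, 0.008, 0.1543]
tool_rot: [-0.0, 1.0, -0.001, 0.0]
force: [1.2, 0.7, -0.5]
grip_width: 0.0909
grasp_force: 0.0
```

```bash
python3 - <<'E'
from h import *
d=cam('wrist');w=cloud(d);np.savez('w3.npz',w=w,c=d['color']);save(d,'w3.png');z=w[...,2]
print(get_obs()['tool_pos'])
m=(z>.07)&(z<.08)&(np.hypot(w[...,0]-.507,w[...,1]-.009)<.045)
print(m.sum(),cv2.minEnclosingCircle((w[m][:,:2]*1000).astype(np.float32)))
d=cam('top');w=cloud(d);z=w[...,2]
for n,x,y in(('candle',.424,.402),('jar',.515,.341)):
    m=(z>.06)&(z<.1)&(np.hypot(w[...,0]-x,w[...,1]-y)<.045);P=w[m];print(n,(P[:,:2].min(0)+P[:,:2].max(0))/2,np.median(P[:,2]))
E
```

```text
[0.50715901 0.00892588 0.15426955]
2902 ((507.631591796875, 8.532407760620117), 25.345293045043945)
candle [0.42515198 0.40258024] 0.08499007390351017
jar [0.51573969 0.33811391] 0.07663096597275633
```

View pics/w3.png

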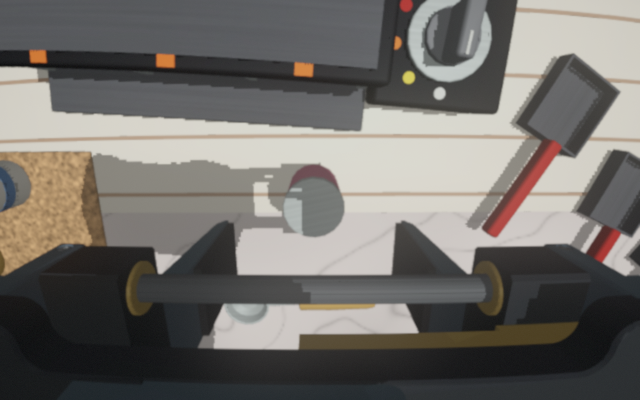

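The tin is centred below the gripper at (315,205). The dial is at top right (450,35), with its white pointer line near (470,40), to be measured later.

Call:
drive_tool --targets '[{"delta_pos":[0,0,0.81],"spin":0},{"delta_pos":[0,0,0.81],"spin":0},{"delta_pos":[0,0,0.81],"spin":0},{"delta_pos":[0,0,0.81],"spin":0},{"delta_pos":[0,0,0.81],"spin":0},{"delta_pos":[0,0,0],"spin":0},{"delta_pos":[0,0,0],"spin":0}]'

```text
time: 14.85
tool_pos: [0.5065, 0.01, 0.0323]
tool_rot: [-0.0, 1.0, 0.0, -0.001]
force: [0.5, 0.3, 0.1]
grip_width: 0.0916
grasp_force: 0.0
```

Call:
drive_tool --targets '[{"delta_pos":[0,0,0],"spin":0},{"delta_pos":[0,0,0],"spin":0},{"delta_pos":[0,0,0],"spin":0},{"delta_pos":[0,0,0],"spin":0},{"delta_pos":[0,0,0],"spin":0},{"delta_pos":[0,0,0],"spin":0},{"delta_pos":[0,0,0],"spin":0},{"delta_pos":[0,0,0],"spin":0},{"delta_pos":[0,0,-0.5],"spin":0},{"delta_pos":[0,0,-0.5],"spin":0},{"delta_pos":[0,0,0],"spin":0},{"delta_pos":[0,0,0],"spin":0}]' --claw 1 --newtons 40

```text
time: 15.85
tool_pos: [0.5075, 0.0091, 0.0628]
tool_rot: [0.0, 1.0, -0.0, 0.001]
force: [-0.2, -0.5, -3.3]
grip_width: 0.0495
grasp_force: 40.0
```

Call:
drive_tool --targets '[{"delta_pos":[-0.25,-0.824,0],"spin":0},{"delta_pos":[-0.25,-0.824,0],"spin":0},{"delta_pos":[-0.25,-0.824,0],"spin":0},{"delta_pos":[-0.25,-0.824,0],"spin":0},{"delta_pos":[-0.25,-0.824,0],"spin":0},{"delta_pos":[-0.25,-0.824,0],"spin":0},{"delta_pos":[-0.25,-0.824,0],"spin":0},{"delta_pos":[-0.25,-0.824,0],"spin":0},{"delta_pos":[-0.25,-0.824,0],"spin":0},{"delta_pos":[-0.25,-0.824,0],"spin":0},{"delta_pos":[-0.25,-0.824,0],"spin":0},{"delta_pos":[0,0,0],"spin":0},{"delta_pos":[0,0,0.3],"spin":0},{"delta_pos":[0,0,0.3],"spin":0},{"delta_pos":[0,0,0.15],"spin":0},{"delta_pos":[0,0,0.07],"spin":0},{"delta_pos":[0,0,0.04],"spin":0},{"delta_pos":[0,0,0],"spin":0},{"delta_pos":[0,0,0],"spin":0}]'

```text
time: 17.43
tool_pos: [0.4243, 0.2799, 0.037]
tool_rot: [0.0, 1.0, -0.001, -0.001]
force: [-5.0, -3.7, 12.8]
grip_width: 0.0496
grasp_force: 40.0
```

Call:
drive_tool --targets '[{"delta_pos":[0,0,0],"spin":0},{"delta_pos":[0,0,0],"spin":0},{"delta_pos":[0,0,0],"spin":0},{"delta_pos":[0,0,0],"spin":0},{"delta_pos":[0,0,0],"spin":0},{"delta_pos":[0,0,-0.5],"spin":0},{"delta_pos":[0,0,-0.9],"spin":0},{"delta_pos":[0,0,-0.9],"spin":0},{"delta_pos":[0,0,-0.9],"spin":0},{"delta_pos":[0,0,-0.9],"spin":0},{"delta_pos":[0,0,-0.9],"spin":0},{"delta_pos":[0,0,-0.9],"spin":0}]' --claw -1

```text
time: 18.43
tool_pos: [0.4244, 0.2809, 0.2153]
tool_rot: [0.0, 1.0, -0.0, -0.0]
force: [0.4, -0.4, -0.2]
grip_width: 0.0912
grasp_force: 0.0
```

Call:
drive_tool --targets '[{"delta_pos":[-0.05,0.93,0],"spin":0.18},{"delta_pos":[-0.05,0.93,0],"spin":0},{"delta_pos":[-0.05,0.93,0],"spin":0},{"delta_pos":[-0.05,0.93,0],"spin":0},{"delta_pos":[-0.05,0.93,0],"spin":0},{"delta_pos":[-0.05,0.93,0],"spin":0},{"delta_pos":[-0.05,0.93,0],"spin":0},{"delta_pos":[-0.05,0.93,0],"spin":0},{"delta_pos":[-0.05,0.93,0],"spin":0},{"delta_pos":[-0.05,0.93,0],"spin":0},{"delta_pos":[-0.05,0.93,0],"spin":0},{"delta_pos":[-0.05,0.93,0],"spin":0},{"delta_pos":[-0.05,0.93,0],"spin":0},{"delta_pos":[-0.05,0.93,0],"spin":0},{"delta_pos":[-0.05,0.93,0],"spin":0},{"delta_pos":[-0.05,0.93,0],"spin":0},{"delta_pos":[-0.05,0.93,0],"spin":0},{"delta_pos":[0,0,0],"spin":0},{"delta_pos":[0,0,0],"spin":0}]'

```text
time: 20.02
tool_pos: [0.3893, -0.1936, 0.2138]
tool_rot: [-0.0, 1.0, -0.012, -0.0]
force: [-0.7, -0.1, -0.5]
grip_width: 0.0915
grasp_force: 0.0
```

```bash
cat > pans.py <<'E'
from h import *
from scipy.spatial.transform import Rotation as Rn
def pans(name):
    d=cam(name);w=cloud(d);z=w[...,2]
    hsv=cv2.cvtColor(d['color'],cv2.COLOR_RGB2HSV).astype(int);H,S,V=[hsv[...,i] for i in range(3)]
    red=((H<8)|(H>172))&(S>140)&(V>60)&(z>.02)&(z<.075)&(w[...,1]>-.6)
    nl,l,st,ce=cv2.connectedComponentsWithStats(red.astype(np.uint8));out=[]
    for i in range(1,nl):
        if st[i,4]<40: continue
        P=w[l==i];zm=np.median(P[:,2]);P=P[np.abs(P[:,2]-zm)<.008][:,:2]
        vx,vy,cx,cy=cv2.fitLine((P*1000).astype(np.float32),cv2.DIST_L2,0,.01,.01).ravel()
        u=np.array([vx,vy]);u*=np.sign(u[0]); c=np.array([cx,cy])/1000
        s=(P-c)@u
        if np.ptp(s)<.06: continue
        end=c+u*np.percentile(s,1)  # tail end x=-147
        # tray points
        n=np.array([-u[1],u[0]])
        print(name,'px',ce[i].round(),'handle len %.3f'%np.ptp(s),'yaw %.3f'%np.arctan2(u[1],u[0]),'z %.3f'%zm,'tail',end.round(4),'front',(c+u*np.percentile(s,99)).round(4),'grip(-100)from tail',(end+u*.047).round(4),'from front',(c+u*(np.percentile(s,99)-.062)).round(4))
if __name__=='__main__':
    o=get_obs();print(o['tool_pos'],o['tool_rot'])
    pans('wrist');pans('top')
E
python3 - <<'E'
from pans import *
o=get_obs();print(o['tool_pos'],o['tool_rot'])
d=cam('wrist');save(d,'w4.png')
pans('wrist');pans('top')
d=cam('top');w=cloud(d);z=w[...,2]
m=(z>.06)&(z<.1)&(np.hypot(w[...,0]-.425,w[...,1]-.28)<.045);P=w[m];print((P[:,:2].min(0)+P[:,:2].max(0))/2,np.median(P[:,2]))
E
```

```text
[ 0.38926677 -0.19364154  0.21376217] [-5.70028010e-05  9.99926231e-01 -1.21460808e-02 -4.37095694e-05]
wrist px [318.  63.] handle len 0.105 yaw -0.514 z 0.029 tail [ 0.4661 -0.1722] front [ 0.5557 -0.2228] grip(-100)from tail [ 0.507  -0.1953] from front [ 0.5017 -0.1923]
wrist px [405. 150.] handle len 0.105 yaw -0.398 z 0.029 tail [ 0.3708 -0.2723] front [ 0.4652 -0.312 ] grip(-100)from tail [ 0.4141 -0.2905] from front [ 0.4081 -0.2879]
wrist px [464. 202.] handle len 0.105 yaw -0.596 z 0.029 tail [ 0.3173 -0.3364] front [ 0.4021 -0.394 ] grip(-100)from tail [ 0.3562 -0.3628] from front [ 0.3508 -0.3592]
top px [391. 181.] handle len 0.108 yaw -0.506 z 0.031 tail [ 0.4664 -0.1706] front [ 0.5582 -0.2215] grip(-100)from tail [ 0.5075 -0.1934] from front [ 0.5039 -0.1914]
[0.42447685 0.27859049] 0.07997380414379049
```

View pics/w4.png

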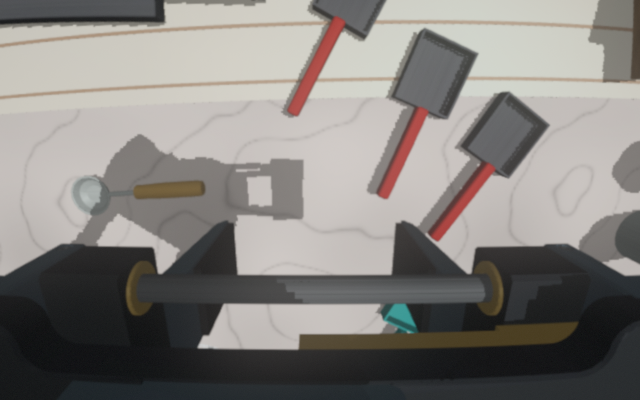

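Wrist view: pan A has been knocked and is now at handle (318,63), yaw −0.51. B is at (405,150) and C at (464,202), and the turquoise decoy is at (400,315). Going for A.

Call:
drive_tool --targets '[{"delta_pos":[0.771,-0.017,0],"spin":0},{"delta_pos":[0.771,-0.017,0],"spin":0},{"delta_pos":[0.771,-0.017,0],"spin":0},{"delta_pos":[0.771,-0.017,0],"spin":0},{"delta_pos":[0.771,-0.017,0],"spin":0},{"delta_pos":[0,0,0.8],"spin":0.811},{"delta_pos":[0,0,0.8],"spin":0.811},{"delta_pos":[0,0,0.8],"spin":0.811},{"delta_pos":[0,0,0.8],"spin":0.811},{"delta_pos":[0,0,0.8],"spin":0.811},{"delta_pos":[0,0,0.8],"spin":0},{"delta_pos":[0,0,0.8],"spin":0},{"delta_pos":[0,0,0.5],"spin":0},{"delta_pos":[0,0,0.4],"spin":0},{"delta_pos":[0,0,0.2],"spin":0},{"delta_pos":[0,0,0.1],"spin":0},{"delta_pos":[0,0,0],"spin":0},{"delta_pos":[0,0,0],"spin":0}]'

```text
time: 21.72
tool_pos: [0.5055, -0.1925, 0.0105]
tool_rot: [0.0, 0.968, -0.251, 0.0]
force: [0.2, -0.1, 0.1]
grip_width: 0.0914
grasp_force: 0.0
```

```bash
python3 - <<'E'
from h import *
o=get_obs();print(o['tool_pos'],2*np.arctan2(o['tool_rot'][2],o['tool_rot'][1]))
E
```

```text
[ 0.50553544 -0.19246256  0.01051316] -0.5079241634333848
```

Call:
drive_tool --targets '[{"delta_pos":[0,0,0.13],"spin":0},{"delta_pos":[0,0,0],"spin":0},{"delta_pos":[0,0,0],"spin":0},{"delta_pos":[0,0,0],"spin":0},{"delta_pos":[0,0,0],"spin":0},{"delta_pos":[0,0,0],"spin":0},{"delta_pos":[0,0,0],"spin":0},{"delta_pos":[0,0,0],"spin":0},{"delta_pos":[0,0,0],"spin":0},{"delta_pos":[0,0,0],"spin":0},{"delta_pos":[0,0,0],"spin":0},{"delta_pos":[0,0,0],"spin":0}]' --claw 1 --newtons 55

```text
time: 22.72
tool_pos: [0.5051, -0.1926, 0.006]
tool_rot: [-0.0, 0.968, -0.251, -0.0]
force: [-2.0, -3.8, 0.1]
grip_width: 0.0137
grasp_force: 17.9
```

```bash
python3 - <<'E'
from h import *
# grill frame fit: from saved wrist clouds: plate top outline at z~.101
for f in('w2.npz','w3.npz'):
    w=np.load(f)['w'];z=w[...,2]
    m=(z>.095)&(z<.108)&(w[...,1]<.27)&(w[...,1]>-.06)
    # front edge: for each y bin the min x
    P=w[m];ys=np.arange(P[:,1].min()+.01,P[:,1].max()-.01,.004);pts=[]
    for y in ys:
        q=P[np.abs(P[:,1]-y)<.002]
        if len(q)>3: pts.append((np.percentile(q[:,0],2),y))
    pts=np.array(pts);a=np.polyfit(pts[:,1],pts[:,0],1);r=pts[:,0]-np.polyval(a,pts[:,1]);k=abs(r)<.004;a=np.polyfit(pts[k,1],pts[k,0],1)
    print(f,'slope dx/dy',a,'resid',r.std(),'y range',P[:,1].min(),P[:,1].max())
    m2=(z>.045)&(z<.055)&(w[...,1]<-.03)&(w[...,0]>.57)
    if m2.sum()>200: print('console',cv2.minAreaRect((w[m2][:,:2]*1000).astype(np.float32)))
    c=np.load(f)['c'];hsv=cv2.cvtColor(c,cv2.COLOR_RGB2HSV).astype(int)
    o=(hsv[...,0]>5)&(hsv[...,0]<16)&(hsv[...,1]>190)&(hsv[...,2]>150)&(w[...,0]>.57)
    nl,l,st,ce=cv2.connectedComponentsWithStats(o.astype(np.uint8))
    for i in range(1,nl):
        if st[i,4]>30: print('orange',st[i,4],ce[i].round(),np.nanmean(w[l==i],0).round(4))
o=get_obs();print(o['tool_pos'],o['grip_width'])
E
```

```text
w2.npz slope dx/dy [0.07425075 0.60574259] resid 0.00040082637612049577 y range -0.050164826755435286 0.2570466257765924
console ((641.1126708984375, -96.88616943359375), (109.3368911743164, 110.07660675048828), 85.74629974365234)
w3.npz slope dx/dy [0.0770548  0.60430658] resid 0.00015285223344156318 y range -0.04726299944700925 0.2348537731384937
console ((631.5894165039062, -92.64466094970703), (120.19031524658203, 90.73858642578125), 85.67182159423828)
[ 0.50514184 -0.1926147   0.00599834] 0.013693735334766576
```

Call:
drive_tool --targets '[{"delta_pos":[0,0,0],"spin":0},{"delta_pos":[0,0,-0.4],"spin":0},{"delta_pos":[0,0,-0.5],"spin":0},{"delta_pos":[0,0,-0.6],"spin":0},{"delta_pos":[0,0,-0.6],"spin":0},{"delta_pos":[0,0,-0.3],"spin":0},{"delta_pos":[0,0,0],"spin":-0.72},{"delta_pos":[0,0,0],"spin":-0.72},{"delta_pos":[0,0,0],"spin":-0.72},{"delta_pos":[0,0,0],"spin":-0.72},{"delta_pos":[0,0,0],"spin":-0.72},{"delta_pos":[-0.722,0,0],"spin":0},{"delta_pos":[-0.722,0,0],"spin":0},{"delta_pos":[-0.722,0,0],"spin":0},{"delta_pos":[-0.722,0,0],"spin":0},{"delta_pos":[-0.722,0,0],"spin":0},{"delta_pos":[0,0,0],"spin":0}]'

```text
time: 24.13
tool_pos: [0.3929, -0.1828, 0.0775]
tool_rot: [-0.001, 0.999, -0.038, -0.002]
force: [-0.4, 0.4, -2.1]
grip_width: 0.0141
grasp_force: 54.9
```

Call:
drive_tool --targets '[{"delta_pos":[0,-0.886,0],"spin":0},{"delta_pos":[0,-0.886,0],"spin":0},{"delta_pos":[0,-0.886,0],"spin":0},{"delta_pos":[0,-0.886,0],"spin":0},{"delta_pos":[0,-0.886,0],"spin":0},{"delta_pos":[0,-0.886,0],"spin":0},{"delta_pos":[0,-0.886,0],"spin":0},{"delta_pos":[0,-0.886,0],"spin":0},{"delta_pos":[0,-0.886,0],"spin":0},{"delta_pos":[0,-0.886,0],"spin":0},{"delta_pos":[0,-0.886,0],"spin":0},{"delta_pos":[0,-0.886,0],"spin":0},{"delta_pos":[0,-0.886,0],"spin":0},{"delta_pos":[0,-0.886,0],"spin":0},{"delta_pos":[0,-0.886,0],"spin":0},{"delta_pos":[0,0,0],"spin":0},{"delta_pos":[0,0,0],"spin":0}]'

```text
time: 25.55
tool_pos: [0.4278, 0.2145, 0.0777]
tool_rot: [-0.0, 0.999, -0.037, 0.0]
force: [-0.5, -1.1, -2.5]
grip_width: 0.0135
grasp_force: 54.9
```

```bash
python3 - <<'E'
from pans import *
o=get_obs();print(o['tool_pos'],2*np.arctan2(o['tool_rot'][2],o['tool_rot'][1]))
d=cam('wrist');save(d,'w5.png');w=cloud(d);np.savez('w5.npz',w=w,c=d['color'])
p=o['tool_pos'];ux=np.array([.9971,-.0755]);uy=np.array([.0755,.9971])
q=(w[...,:2]-p[:2]);s=q@ux;t=q@uy;z=w[...,2]
for a,b in((.025,.055),(.062,.08),(.08,.10),(.10,.12),(.12,.137)):
    m=(s>a)&(s<b)&(abs(t)<.045)&(z>p[2]-.045)&(z<p[2]+.04);print(a,m.sum(),t[m].min() if m.sum() else 0,t[m].max() if m.sum() else 0,np.median(z[m]))
m=(abs(t)<.03)&(z>p[2]-.045)&(z<p[2]+.04)&(s>.06);print('front s',s[m].max())
E
```

```text
[0.42776197 0.21449343 0.077747  ] -0.07413602460115318
0.025 1778 -0.0071895397064266385 0.006905056589644698 0.1009717846881515
0.062 5218 -0.03316924339413998 0.033237666537844365 0.07461284670027853
0.08 5770 -0.033342378858190504 0.03336162169361835 0.07440138046782194
0.1 6220 -0.03327577544119754 0.03316151530833267 0.07438883063729712
0.12 3117 -0.033282834848457406 0.03301807750488744 0.07428379162150424
front s 0.13061076454521828
```

View pics/w5.png

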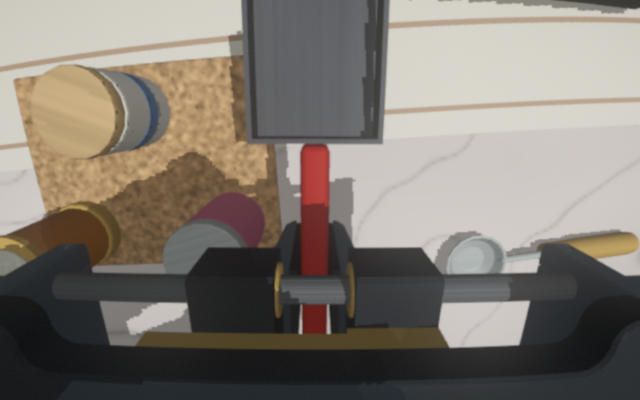

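The pan is held level and aligned, its tray centred on the tool axis at (315,75).

Call:
drive_tool --targets '[{"delta_pos":[0,0.05,0.5],"spin":0},{"delta_pos":[0,0,0.5],"spin":0},{"delta_pos":[0,0,0.26],"spin":0},{"delta_pos":[0,0,0],"spin":0},{"delta_pos":[0.4,0,0],"spin":0},{"delta_pos":[0.45,0,0],"spin":0},{"delta_pos":[0.45,0,0],"spin":0},{"delta_pos":[0.45,0,0],"spin":0},{"delta_pos":[0.45,0,0],"spin":0},{"delta_pos":[0.45,0,0],"spin":0},{"delta_pos":[0.45,0,0],"spin":0},{"delta_pos":[0.45,0,0],"spin":0},{"delta_pos":[0.45,0,0],"spin":0},{"delta_pos":[0.4,0,0],"spin":0},{"delta_pos":[0.2,0,0],"spin":0},{"delta_pos":[0,0,0],"spin":0},{"delta_pos":[0,0,0],"spin":0}]'

```text
time: 27.02
tool_pos: [0.5647, 0.2009, 0.0404]
tool_rot: [0.0, 0.999, -0.038, -0.0]
force: [-1.6, 0.3, -1.2]
grip_width: 0.0133
grasp_force: 54.9
```

Call:
drive_tool --targets '[{"delta_pos":[0.1,0,0.05],"spin":0},{"delta_pos":[0.1,0,0.05],"spin":0},{"delta_pos":[0,0,0],"spin":0}]'

```text
time: 27.27
tool_pos: [0.5712, 0.2007, 0.037]
tool_rot: [0.0, 0.999, -0.038, -0.0]
force: [0.5, -0.4, -1.7]
grip_width: 0.0136
grasp_force: 54.9
```

Call:
drive_tool --targets '[{"delta_pos":[0.08,0,0.03],"spin":0},{"delta_pos":[0.06,0,0],"spin":0},{"delta_pos":[0,0,0],"spin":0}]'

```text
time: 27.52
tool_pos: [0.5715, 0.2003, 0.0356]
tool_rot: [0.001, 0.999, -0.038, -0.004]
force: [-18.1, 2.4, 6.9]
grip_width: 0.0139
grasp_force: 55.0
```

Call:
drive_tool --targets '[{"delta_pos":[-0.08,0,0],"spin":0},{"delta_pos":[0,0,0],"spin":0},{"delta_pos":[0,0,0],"spin":0},{"delta_pos":[0,0,0],"spin":0},{"delta_pos":[0,0,0],"spin":0},{"delta_pos":[0,0,0],"spin":0},{"delta_pos":[0,0,-0.4],"spin":0},{"delta_pos":[0,0,-0.8],"spin":0},{"delta_pos":[0,0,-0.9],"spin":0},{"delta_pos":[0,0,-0.9],"spin":0},{"delta_pos":[0,0,-0.9],"spin":0},{"delta_pos":[0,0,-0.9],"spin":0},{"delta_pos":[0,0,-0.7],"spin":0},{"delta_pos":[0,0,0],"spin":0}]' --claw -1

```text
time: 28.68
tool_pos: [0.5749, 0.2011, 0.2069]
tool_rot: [-0.001, 0.999, -0.038, 0.004]
force: [0.2, 0.8, 0.4]
grip_width: 0.0912
grasp_force: 0.0
```

Call:
drive_tool --targets '[{"delta_pos":[-0.332,0.903,0],"spin":0},{"delta_pos":[-0.332,0.903,0],"spin":0},{"delta_pos":[-0.332,0.903,0],"spin":0},{"delta_pos":[-0.332,0.903,0],"spin":0},{"delta_pos":[-0.332,0.903,0],"spin":0},{"delta_pos":[-0.332,0.903,0],"spin":0},{"delta_pos":[-0.332,0.903,0],"spin":0},{"delta_pos":[-0.332,0.903,0],"spin":0},{"delta_pos":[-0.332,0.903,0],"spin":0},{"delta_pos":[-0.332,0.903,0],"spin":0},{"delta_pos":[-0.332,0.903,0],"spin":0},{"delta_pos":[-0.332,0.903,0],"spin":0},{"delta_pos":[-0.332,0.903,0],"spin":0},{"delta_pos":[-0.332,0.903,0],"spin":0},{"delta_pos":[-0.332,0.903,0],"spin":0},{"delta_pos":[-0.332,0.903,0],"spin":0},{"delta_pos":[0,0,0],"spin":0},{"delta_pos":[0,0,0],"spin":0}]'

```text
time: 30.18
tool_pos: [0.3803, -0.2203, 0.2016]
tool_rot: [0.0, 0.999, -0.04, 0.0]
force: [0.0, 1.8, -0.1]
grip_width: 0.0915
grasp_force: 0.0
```

```bash
python3 pans.py; python3 -c "
from h import *
o=get_obs();print(2*np.arctan2(o['tool_rot'][2],o['tool_rot'][1]))"
```

```text
[ 0.38033429 -0.22034251  0.20157862] [ 3.61598041e-05  9.99216013e-01 -3.95897565e-02  9.13362198e-05]
wrist px [381. 140.] handle len 0.105 yaw -0.398 z 0.030 tail [ 0.3709 -0.2725] front [ 0.465  -0.3121] grip(-100)from tail [ 0.4143 -0.2907] from front [ 0.4079 -0.288 ]
wrist px [447. 189.] handle len 0.105 yaw -0.596 z 0.029 tail [ 0.3183 -0.3374] front [ 0.402  -0.3942] grip(-100)from tail [ 0.3572 -0.3638] from front [ 0.3507 -0.3594]
top px [266. 161.] handle len 0.094 yaw -0.078 z 0.060 tail [0.5268 0.2034] front [0.619  0.1962] grip(-100)from tail [0.5736 0.1997] from front [0.5572 0.201 ]
-0.07670960962503394
```

Call:
drive_tool --targets '[{"delta_pos":[0.4,0.737,0],"spin":0},{"delta_pos":[0.4,0.737,0],"spin":0},{"delta_pos":[0.4,0.737,0],"spin":0},{"delta_pos":[0,0,0.8],"spin":0.667},{"delta_pos":[0,0,0.8],"spin":0.667},{"delta_pos":[0,0,0.8],"spin":0.667},{"delta_pos":[0,0,0.8],"spin":0.667},{"delta_pos":[0,0,0.8],"spin":0},{"delta_pos":[0,0,0.8],"spin":0},{"delta_pos":[0,0,0.8],"spin":0},{"delta_pos":[0,0,0.45],"spin":0},{"delta_pos":[0,0,0.3],"spin":0},{"delta_pos":[0,0,0.1],"spin":0},{"delta_pos":[0,0,0],"spin":0},{"delta_pos":[0,0,0],"spin":0}]'

```text
time: 31.53
tool_pos: [0.4123, -0.2883, 0.0085]
tool_rot: [0.0, 0.98, -0.197, 0.0]
force: [0.5, -1.0, -0.7]
grip_width: 0.0912
grasp_force: 0.0
```

```bash
python3 -c "
from h import *
o=get_obs();print(o['tool_pos'],2*np.arctan2(o['tool_rot'][2],o['tool_rot'][1]))"
```

```text
[ 0.4122767  -0.28825552  0.00847826] -0.39592821931819683
```

Call:
drive_tool --targets '[{"delta_pos":[0,0,0.06],"spin":0},{"delta_pos":[0,0,0],"spin":0},{"delta_pos":[0,0,0],"spin":0},{"delta_pos":[0,0,0],"spin":0},{"delta_pos":[0,0,0],"spin":0},{"delta_pos":[0,0,0],"spin":0},{"delta_pos":[0,0,0],"spin":0},{"delta_pos":[0,0,0],"spin":0},{"delta_pos":[0,0,0],"spin":0},{"delta_pos":[0,0,0],"spin":0},{"delta_pos":[0,0,0],"spin":0},{"delta_pos":[0,0,0],"spin":0},{"delta_pos":[0,0,0],"spin":0}]' --claw 1 --newtons 55

```text
time: 32.62
tool_pos: [0.4117, -0.2883, 0.006]
tool_rot: [-0.0, 0.98, -0.197, -0.0]
force: [-0.5, -0.8, -0.1]
grip_width: 0.0136
grasp_force: 54.9
```

Call:
drive_tool --targets '[{"delta_pos":[0,0,-0.4],"spin":0},{"delta_pos":[0,0,-0.5],"spin":0},{"delta_pos":[0,0,-0.6],"spin":0},{"delta_pos":[0,0,-0.6],"spin":0},{"delta_pos":[0,0,-0.3],"spin":0},{"delta_pos":[0,0,0],"spin":-0.667},{"delta_pos":[0,0,0],"spin":-0.667},{"delta_pos":[0,0,0],"spin":-0.667},{"delta_pos":[0,0,0],"spin":-0.667},{"delta_pos":[0,0,0],"spin":0}]'

```text
time: 33.45
tool_pos: [0.4115, -0.2882, 0.0777]
tool_rot: [-0.0, 0.999, -0.036, -0.0]
force: [-0.2, -0.4, -1.9]
grip_width: 0.014
grasp_force: 54.9
```

Call:
drive_tool --targets '[{"delta_pos":[-0.049,-0.851,0],"spin":0},{"delta_pos":[-0.049,-0.851,0],"spin":0},{"delta_pos":[-0.049,-0.851,0],"spin":0},{"delta_pos":[-0.049,-0.851,0],"spin":0},{"delta_pos":[-0.049,-0.851,0],"spin":0},{"delta_pos":[-0.049,-0.851,0],"spin":0},{"delta_pos":[-0.049,-0.851,0],"spin":0},{"delta_pos":[-0.049,-0.851,0],"spin":0},{"delta_pos":[-0.049,-0.851,0],"spin":0},{"delta_pos":[-0.049,-0.851,0],"spin":0},{"delta_pos":[-0.049,-0.851,0],"spin":0},{"delta_pos":[-0.049,-0.851,0],"spin":0},{"delta_pos":[-0.049,-0.851,0],"spin":0},{"delta_pos":[-0.049,-0.851,0],"spin":0},{"delta_pos":[-0.049,-0.851,0],"spin":0},{"delta_pos":[-0.049,-0.851,0],"spin":0},{"delta_pos":[0,0,0],"spin":0},{"delta_pos":[0,0,0],"spin":0},{"delta_pos":[0,0,0],"spin":0}]'

```text
time: 35.03
tool_pos: [0.4192, 0.1205, 0.0779]
tool_rot: [0.0, 0.999, -0.039, -0.0]
force: [0.1, -0.4, -1.5]
grip_width: 0.0133
grasp_force: 54.9
```

```bash
cat > held.py <<'E'
from h import *
o=get_obs();p=o['tool_pos'];yaw=2*np.arctan2(o['tool_rot'][2],o['tool_rot'][1]);print(p,yaw)
g=np.array([.6425,.104]);ux=np.array([.9971,-.0755]);uy=np.array([.0755,.9971])
print('grill xy',(p[:2]-g)@ux,(p[:2]-g)@uy)
w=cloud(cam('wrist'));q=w[...,:2]-p[:2];s=q@ux;t=q@uy;z=w[...,2]
for a,b in((.025,.055),(.07,.09),(.10,.12)):
    m=(s>a)&(s<b)&(abs(t)<.045)&(z>p[2]-.045)&(z<p[2]+.04);print(a,m.sum(),t[m].min(),t[m].max(),np.median(z[m]))
E
python3 held.py
```

```text
[0.41924483 0.12054711 0.07785088] -0.0774460188390765
grill xy -0.22385703425719725 -0.0003566434749809298
0.025 1786 -0.0072943185441101 0.0067169743473504025 0.10106455791662725
0.07 5631 -0.03353216292951216 0.032932224402075425 0.07447194490212039
0.1 6210 -0.033600684774162906 0.03292000819022068 0.07444056148317563
```

Call:
drive_tool --targets '[{"delta_pos":[0,0,0.5],"spin":0},{"delta_pos":[0,0,0.5],"spin":0},{"delta_pos":[0,0,0.26],"spin":0},{"delta_pos":[0,0,0],"spin":0},{"delta_pos":[0.4,0,0],"spin":0},{"delta_pos":[0.45,0,0],"spin":0},{"delta_pos":[0.45,0,0],"spin":0},{"delta_pos":[0.45,0,0],"spin":0},{"delta_pos":[0.45,0,0],"spin":0},{"delta_pos":[0.45,0,0],"spin":0},{"delta_pos":[0.45,0,0],"spin":0},{"delta_pos":[0.45,0,0],"spin":0},{"delta_pos":[0.45,0,0],"spin":0},{"delta_pos":[0.4,0,0],"spin":0},{"delta_pos":[0.2,0,0],"spin":0},{"delta_pos":[0.1,0,0.05],"spin":0},{"delta_pos":[0.06,0,0.05],"spin":0},{"delta_pos":[0,0,0],"spin":0},{"delta_pos":[0,0,0],"spin":0}]'

```text
time: 36.67
tool_pos: [0.5611, 0.1098, 0.0371]
tool_rot: [0.0, 0.999, -0.038, -0.0]
force: [-0.5, 0.0, -2.0]
grip_width: 0.0135
grasp_force: 54.9
```

Call:
drive_tool --targets '[{"delta_pos":[0.06,0,0.03],"spin":0},{"delta_pos":[0.05,0,0],"spin":0},{"delta_pos":[0,0,0],"spin":0}]'

```text
time: 36.92
tool_pos: [0.5649, 0.1096, 0.0362]
tool_rot: [0.0, 0.999, -0.038, -0.0]
force: [-2.3, -0.2, -1.5]
grip_width: 0.0138
grasp_force: 54.9
```

Call:
drive_tool --targets '[{"delta_pos":[0.06,0,0.03],"spin":0},{"delta_pos":[0,0,0],"spin":0},{"delta_pos":[0,0,0],"spin":0}]'

```text
time: 37.17
tool_pos: [0.5649, 0.1095, 0.0354]
tool_rot: [0.0, 0.999, -0.038, -0.002]
force: [-11.5, 0.8, 8.6]
grip_width: 0.0136
grasp_force: 55.0
```

Call:
drive_tool --targets '[{"delta_pos":[-0.08,0,0],"spin":0},{"delta_pos":[0,0,0],"spin":0},{"delta_pos":[0,0,0],"spin":0},{"delta_pos":[0,0,0],"spin":0},{"delta_pos":[0,0,0],"spin":0},{"delta_pos":[0,0,0],"spin":0},{"delta_pos":[0,0,-0.4],"spin":0},{"delta_pos":[0,0,-0.8],"spin":0},{"delta_pos":[0,0,-0.9],"spin":0},{"delta_pos":[0,0,-0.9],"spin":0},{"delta_pos":[0,0,-0.9],"spin":0},{"delta_pos":[0,0,-0.9],"spin":0},{"delta_pos":[0,0,-0.7],"spin":0},{"delta_pos":[0,0,0],"spin":0}]' --claw -1

```text
time: 38.33
tool_pos: [0.5666, 0.1099, 0.2048]
tool_rot: [-0.0, 0.999, -0.038, 0.003]
force: [1.5, 0.6, 0.3]
grip_width: 0.0911
grasp_force: 0.0
```

Call:
drive_tool --targets '[{"delta_pos":[-0.324,0.899,0],"spin":0},{"delta_pos":[-0.324,0.899,0],"spin":0},{"delta_pos":[-0.324,0.899,0],"spin":0},{"delta_pos":[-0.324,0.899,0],"spin":0},{"delta_pos":[-0.324,0.899,0],"spin":0},{"delta_pos":[-0.324,0.899,0],"spin":0},{"delta_pos":[-0.324,0.899,0],"spin":0},{"delta_pos":[-0.324,0.899,0],"spin":0},{"delta_pos":[-0.324,0.899,0],"spin":0},{"delta_pos":[-0.324,0.899,0],"spin":0},{"delta_pos":[-0.324,0.899,0],"spin":0},{"delta_pos":[-0.324,0.899,0],"spin":0},{"delta_pos":[-0.324,0.899,0],"spin":0},{"delta_pos":[-0.324,0.899,0],"spin":0},{"delta_pos":[-0.324,0.899,0],"spin":0},{"delta_pos":[-0.324,0.899,0],"spin":0},{"delta_pos":[-0.324,0.899,0],"spin":0},{"delta_pos":[-0.324,0.899,0],"spin":0},{"delta_pos":[0,0,0],"spin":0},{"delta_pos":[0,0,0],"spin":0}]'

```text
time: 40.0
tool_pos: [0.3523, -0.362, 0.1999]
tool_rot: [-0.0, 0.999, -0.039, -0.0]
force: [0.0, 0.8, 0.4]
grip_width: 0.0913
grasp_force: 0.0
```

```bash
python3 pans.py; python3 -c "
from h import *
o=get_obs();print(o['tool_pos'],2*np.arctan2(o['tool_rot'][2],o['tool_rot'][1]))"
```

```text
[ 0.35232877 -0.36198722  0.1998927 ] [-2.07337098e-04  9.99223962e-01 -3.93879386e-02 -1.42044948e-04]
wrist px [329. 158.] handle len 0.065 yaw -0.570 z 0.029 tail [ 0.3504 -0.3614] front [ 0.4025 -0.3949] grip(-100)from tail [ 0.3899 -0.3868] from front [ 0.3503 -0.3614]
top px [266. 161.] handle len 0.094 yaw -0.083 z 0.059 tail [0.526  0.2038] front [0.6178 0.1962] grip(-100)from tail [0.5729 0.1999] from front [0.556  0.2013]
top px [295. 163.] handle len 0.091 yaw -0.089 z 0.060 tail [0.5209 0.1131] front [0.6105 0.1051] grip(-100)from tail [0.5677 0.109 ] from front [0.5487 0.1107]
[ 0.35294434 -0.36045283  0.20002872] -0.07660613075227905
```

Call:
drive_tool --targets '[{"delta_pos":[0.05,0,0.8],"spin":0.866},{"delta_pos":[0,0,0.8],"spin":0.866},{"delta_pos":[0,0,0.8],"spin":0.866},{"delta_pos":[0,0,0.8],"spin":0.866},{"delta_pos":[0,0,0.8],"spin":0.866},{"delta_pos":[0,0,0.8],"spin":0},{"delta_pos":[0,0,0.8],"spin":0},{"delta_pos":[0,0,0.45],"spin":0},{"delta_pos":[0,0,0.25],"spin":0},{"delta_pos":[0,0,0.1],"spin":0},{"delta_pos":[0,0,0],"spin":0},{"delta_pos":[0,0,0],"spin":0}]'

```text
time: 41.1
tool_pos: [0.355, -0.3612, 0.0091]
tool_rot: [0.0, 0.956, -0.293, 0.0]
force: [0.1, 0.3, 0.6]
grip_width: 0.0914
grasp_force: 0.0
```

```bash
python3 -c "
from h import *
o=get_obs();print(o['tool_pos'],2*np.arctan2(o['tool_rot'][2],o['tool_rot'][1]))"
```

```text
[ 0.3549748  -0.36119652  0.00911003] -0.5955128594433126
```

Call:
drive_tool --targets '[{"delta_pos":[0,0,0.08],"spin":0},{"delta_pos":[0,0,0],"spin":0},{"delta_pos":[0,0,0],"spin":0},{"delta_pos":[0,0,0],"spin":0},{"delta_pos":[0,0,0],"spin":0},{"delta_pos":[0,0,0],"spin":0},{"delta_pos":[0,0,0],"spin":0},{"delta_pos":[0,0,0],"spin":0},{"delta_pos":[0,0,0],"spin":0},{"delta_pos":[0,0,0],"spin":0},{"delta_pos":[0,0,0],"spin":0},{"delta_pos":[0,0,0],"spin":0},{"delta_pos":[0,0,0],"spin":0}]' --claw 1 --newtons 55

```text
time: 42.18
tool_pos: [0.3545, -0.3611, 0.006]
tool_rot: [-0.0, 0.956, -0.294, -0.0]
force: [0.9, 0.6, -0.3]
grip_width: 0.0138
grasp_force: 54.9
```

Call:
drive_tool --targets '[{"delta_pos":[0,0,-0.4],"spin":0},{"delta_pos":[0,0,-0.5],"spin":0},{"delta_pos":[0,0,-0.6],"spin":0},{"delta_pos":[0,0,-0.6],"spin":0},{"delta_pos":[0,0,-0.3],"spin":0},{"delta_pos":[0,0,0],"spin":-0.867},{"delta_pos":[0,0,0],"spin":-0.867},{"delta_pos":[0,0,0],"spin":-0.867},{"delta_pos":[0,0,0],"spin":-0.867},{"delta_pos":[0,0,0],"spin":-0.867},{"delta_pos":[0,0,0],"spin":0}]'

```text
time: 43.1
tool_pos: [0.3544, -0.3609, 0.0777]
tool_rot: [-0.0, 0.999, -0.035, -0.0]
force: [-0.4, -0.2, -1.0]
grip_width: 0.0138
grasp_force: 54.9
```

Call:
drive_tool --targets '[{"delta_pos":[0.064,-0.873,0],"spin":0},{"delta_pos":[0.064,-0.873,0],"spin":0},{"delta_pos":[0.064,-0.873,0],"spin":0},{"delta_pos":[0.064,-0.873,0],"spin":0},{"delta_pos":[0.064,-0.873,0],"spin":0},{"delta_pos":[0.064,-0.873,0],"spin":0},{"delta_pos":[0.064,-0.873,0],"spin":0},{"delta_pos":[0.064,-0.873,0],"spin":0},{"delta_pos":[0.064,-0.873,0],"spin":0},{"delta_pos":[0.064,-0.873,0],"spin":0},{"delta_pos":[0.064,-0.873,0],"spin":0},{"delta_pos":[0.064,-0.873,0],"spin":0},{"delta_pos":[0.064,-0.873,0],"spin":0},{"delta_pos":[0.064,-0.873,0],"spin":0},{"delta_pos":[0.064,-0.873,0],"spin":0},{"delta_pos":[0,0,0],"spin":0},{"delta_pos":[0,0,0],"spin":0},{"delta_pos":[0,0,0],"spin":0}]'

```text
time: 44.6
tool_pos: [0.4128, 0.0282, 0.0779]
tool_rot: [0.0, 0.999, -0.039, -0.0]
force: [0.1, -0.3, -1.7]
grip_width: 0.0138
grasp_force: 54.9
```

```bash
python3 held.py
```

```text
[0.41284936 0.02822198 0.07789403] -0.07730322122099995
grill xy -0.2232634139529573 -0.09289688363916734
0.025 1788 -0.007300682043965977 0.006753589065258453 0.1011018272191477
0.07 5633 -0.033291451857843095 0.033026723740011255 0.07453681309179108
0.1 6222 -0.03368435393881559 0.032744057218970946 0.07449913901717153
```

Call:
drive_tool --targets '[{"delta_pos":[0,0,0.5],"spin":0},{"delta_pos":[0,0,0.5],"spin":0},{"delta_pos":[0,0,0.26],"spin":0},{"delta_pos":[0,0,0],"spin":0},{"delta_pos":[0.4,0,0],"spin":0},{"delta_pos":[0.45,0,0],"spin":0},{"delta_pos":[0.45,0,0],"spin":0},{"delta_pos":[0.45,0,0],"spin":0},{"delta_pos":[0.45,0,0],"spin":0},{"delta_pos":[0.45,0,0],"spin":0},{"delta_pos":[0.45,0,0],"spin":0},{"delta_pos":[0.45,0,0],"spin":0},{"delta_pos":[0.45,0,0],"spin":0},{"delta_pos":[0.4,0,0],"spin":0},{"delta_pos":[0.2,0,0],"spin":0},{"delta_pos":[0.1,0,0.05],"spin":0},{"delta_pos":[0.06,0,0.05],"spin":0},{"delta_pos":[0,0,0],"spin":0},{"delta_pos":[0,0,0],"spin":0}]'

```text
time: 46.23
tool_pos: [0.5546, 0.0176, 0.0371]
tool_rot: [-0.0, 0.999, -0.038, -0.0]
force: [0.1, 0.3, -2.0]
grip_width: 0.0135
grasp_force: 54.9
```

Call:
drive_tool --targets '[{"delta_pos":[0.06,0,0.03],"spin":0},{"delta_pos":[0.05,0,0],"spin":0},{"delta_pos":[0,0,0],"spin":0}]'

```text
time: 46.48
tool_pos: [0.558, 0.0174, 0.0362]
tool_rot: [0.0, 0.999, -0.038, -0.001]
force: [-3.0, 0.0, 0.2]
grip_width: 0.0138
grasp_force: 54.9
```

Call:
drive_tool --targets '[{"delta_pos":[0.06,0,0.03],"spin":0},{"delta_pos":[0,0,0],"spin":0},{"delta_pos":[0,0,0],"spin":0}]'

```text
time: 46.73
tool_pos: [0.558, 0.0173, 0.0353]
tool_rot: [-0.0, 0.999, -0.038, -0.002]
force: [-14.0, -1.2, 10.2]
grip_width: 0.0137
grasp_force: 55.0
```

Call:
drive_tool --targets '[{"delta_pos":[-0.08,0,0],"spin":0},{"delta_pos":[0,0,0],"spin":0},{"delta_pos":[0,0,0],"spin":0},{"delta_pos":[0,0,0],"spin":0},{"delta_pos":[0,0,0],"spin":0},{"delta_pos":[0,0,0],"spin":0},{"delta_pos":[0,0,-0.4],"spin":0},{"delta_pos":[0,0,-0.8],"spin":0},{"delta_pos":[0,0,-0.9],"spin":0},{"delta_pos":[0,0,-0.9],"spin":0},{"delta_pos":[0,0,-0.9],"spin":0},{"delta_pos":[0,0,-0.9],"spin":0},{"delta_pos":[0,0,-0.7],"spin":0},{"delta_pos":[0,0.78,0],"spin":0},{"delta_pos":[0,0.78,0],"spin":0},{"delta_pos":[0,0.78,0],"spin":0},{"delta_pos":[0,0.78,0],"spin":0},{"delta_pos":[0,0.78,0],"spin":0},{"delta_pos":[0,0,0],"spin":0},{"delta_pos":[0,0,0],"spin":0}]' --claw -1

```text
time: 48.4
tool_pos: [0.5491, -0.1002, 0.2004]
tool_rot: [-0.0, 0.999, -0.039, 0.0]
force: [-0.1, -0.8, -0.7]
grip_width: 0.0912
grasp_force: 0.0
```

```bash
python3 - <<'E'
from pans import *
o=get_obs();print(o['tool_pos'],2*np.arctan2(o['tool_rot'][2],o['tool_rot'][1]))
pans('top')
d=cam('wrist');w=cloud(d);np.savez('w6.npz',w=w,c=d['color']);z=w[...,2]
m=(z>.055)&(np.hypot(w[...,0]-.642,w[...,1]+.0996)<.035)
ys,xs=np.where(m);print('px box',xs.min(),xs.max(),ys.min(),ys.max())
zt=np.percentile(z[m],99);print('ztop',zt, np.histogram(z[m],10))
k=m&(z>zt-.006);P=(w[k][:,:2]*1000).astype(np.float32);print('bar',cv2.minAreaRect(P),np.median(z[k]))
k=m&(z<.065);print('disc',w[k][:,:2].min(0),w[k][:,:2].max(0))
m2=(z>.045)&(z<.055)&(w[...,1]<-.03)&(w[...,0]>.57);print('console',cv2.minAreaRect((w[m2][:,:2]*1000).astype(np.float32)))
x0,y0=max(xs.min()-80,0),max(ys.min()-80,0)
save(d,'w6.png',(x0,y0,min(xs.max()+80,640),min(ys.max()+80,400)),2.2);print(x0,y0)
E
```

```text
[ 0.54914532 -0.1001703   0.20037421] -0.07774273350989892
top px [266. 161.] handle len 0.093 yaw -0.084 z 0.060 tail [0.5264 0.2037] front [0.6183 0.196 ] grip(-100)from tail [0.5733 0.1998] from front [0.5565 0.2012]
px box 271 341 57 130
ztop 0.09455322014462286 (array([1673,  352,  655,    0,    3,    0,    2,    1,   80,  791]), array([0.05500349, 0.05907546, 0.06314744, 0.06721941, 0.07129139,
       0.07536336, 0.07943534, 0.08350732, 0.08757929, 0.09165127,
       0.09572324]))
bar ((640.9397583007812, -98.61705017089844), (14.130324363708496, 41.91991424560547), 81.22697448730469) 0.09328318541254976
disc [ 0.60777678 -0.13136733] [ 0.67418793 -0.0650904 ]
console ((644.8003540039062, -238.63412475585938), (119.70416259765625, 400.27130126953125), 1.7134517431259155)
191 0
```

View pics/w6.png

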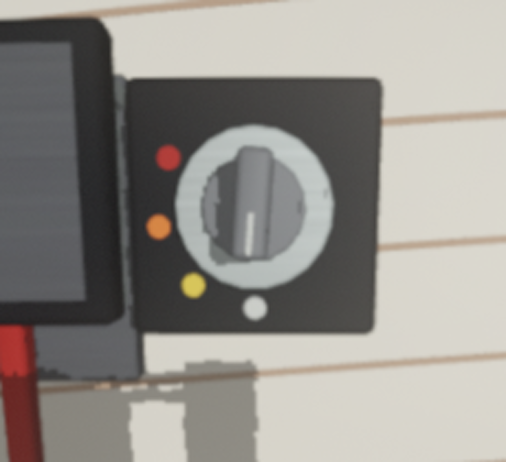

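Dial: the white pointer at (249,235) points to the front, at about 0.08 rad. Orange is at (158,226), about 1.32 rad clockwise from there. All three pans are in.

Call:
drive_tool --targets '[{"delta_pos":[0.765,-0.07,0],"spin":0},{"delta_pos":[0.765,-0.07,0],"spin":0},{"delta_pos":[0.765,-0.07,0],"spin":0},{"delta_pos":[0.765,-0.07,0],"spin":0},{"delta_pos":[0,0,0.7],"spin":0.63},{"delta_pos":[0,0,0.7],"spin":0},{"delta_pos":[0,0,0.7],"spin":0},{"delta_pos":[0,0,0.6],"spin":0},{"delta_pos":[0,0,0],"spin":0},{"delta_pos":[0,0,0],"spin":0}]' --claw 0.12 --newtons 25

```text
time: 49.33
tool_pos: [0.641, -0.0968, 0.1191]
tool_rot: [-0.0, 0.997, -0.075, -0.001]
force: [0.4, 0.1, 0.2]
grip_width: 0.0407
grasp_force: 0.0
```

```bash
python3 -c "
from h import *
o=get_obs();print(o['tool_pos'],2*np.arctan2(o['tool_rot'][2],o['tool_rot'][1]),o['qpos'])
d=cam('top');w=cloud(d);z=w[...,2]
for n,x,y in(('candle',.424,.402),('jar',.515,.341),('tin',.4245,.2786)):
    m=(z>.06)&(z<.1)&(np.hypot(w[...,0]-x,w[...,1]-y)<.045);P=w[m];print(n,(P[:,:2].min(0)+P[:,:2].max(0))/2)
"; python3 -c "
from pans import *
pans('top');pans('scene')"
```

```text
[ 0.64101649 -0.09680717  0.11906201] -0.15035726061806928 [-2.42009551e-01  6.22499830e-01  1.38604546e+00  1.13185819e-04
  1.13479038e+00  1.47909615e+00]
candle [0.42466469 0.4018592 ]
jar [0.51724365 0.35319081]
scene px [295. 207.] handle len 0.071 yaw -0.062 z 0.057 tail [0.5158 0.0251] front [0.5857 0.0207] grip(-100)from tail [0.5628 0.0222] from front [0.5238 0.0246]
scene px [307. 223.] handle len 0.075 yaw -0.064 z 0.057 tail [0.5188 0.1163] front [0.593  0.1116] grip(-100)from tail [0.5657 0.1133] from front [0.5311 0.1155]
scene px [319. 241.] handle len 0.077 yaw -0.091 z 0.057 tail [0.5265 0.208 ] front [0.602  0.2011] grip(-100)from tail [0.5733 0.2037] from front [0.5402 0.2068]Traceback (most recent call last):
  File "<string>", line 6, in <module>
    m=(z>.06)&(z<.1)&(np.hypot(w[...,0]-x,w[...,1]-y)<.045);P=w[m];print(n,(P[:,:2].min(0)+P[:,:2].max(0))/2)
                                                                            ~~~~~~~~~~~^^^
    return umr_minimum(a, axis, None, out, keepdims, initial, where)
ValueError: zero-size array to reduction operation minimum which has no identity
```

Call:
drive_tool --targets '[{"delta_pos":[0,0.05,0.5],"spin":0},{"delta_pos":[0,0,0.5],"spin":0},{"delta_pos":[0,0,0.4],"spin":0},{"delta_pos":[0,0,0.2],"spin":0},{"delta_pos":[0,0,0],"spin":0},{"delta_pos":[0,0,0],"spin":0}]'

```text
time: 49.98
tool_pos: [0.6414, -0.0994, 0.0718]
tool_rot: [0.0, 0.997, -0.076, 0.0]
force: [1.4, -0.6, 0.2]
grip_width: 0.04
grasp_force: 0.0
```

Call:
drive_tool --targets '[{"delta_pos":[0,0,0],"spin":0},{"delta_pos":[0,0,0],"spin":0},{"delta_pos":[0,0,0],"spin":0},{"delta_pos":[0,0,0],"spin":0},{"delta_pos":[0,0,0],"spin":0},{"delta_pos":[0,0,0],"spin":0},{"delta_pos":[0,0,0],"spin":0},{"delta_pos":[0,0,0],"spin":0}]' --claw 1 --newtons 40

```text
time: 50.65
tool_pos: [0.6414, -0.0989, 0.0719]
tool_rot: [-0.0, 0.997, -0.076, 0.0]
force: [0.2, 4.1, 4.4]
grip_width: 0.014
grasp_force: 40.0
```

Now turn 1.32 rad = 11 units.

Call:
drive_tool --targets '[{"delta_pos":[0,0,0],"spin":0.5},{"delta_pos":[0,0,0],"spin":0.7},{"delta_pos":[0,0,0],"spin":0.7},{"delta_pos":[0,0,0],"spin":0.7},{"delta_pos":[0,0,0],"spin":0.7},{"delta_pos":[0,0,0],"spin":0.7},{"delta_pos":[0,0,0],"spin":0.7},{"delta_pos":[0,0,0],"spin":0.7},{"delta_pos":[0,0,0],"spin":0.7},{"delta_pos":[0,0,0],"spin":0.7},{"delta_pos":[0,0,0],"spin":0.7},{"delta_pos":[0,0,0],"spin":0.7},{"delta_pos":[0,0,0],"spin":0.7},{"delta_pos":[0,0,0],"spin":0.7},{"delta_pos":[0,0,0],"spin":0.7},{"delta_pos":[0,0,0],"spin":0.7},{"delta_pos":[0,0,0],"spin":0},{"delta_pos":[0,0,0],"spin":0}]'

```text
time: 52.15
tool_pos: [0.6411, -0.0991, 0.0718]
tool_rot: [-0.0, 0.741, -0.671, -0.0]
force: [-2.6, 3.2, 6.2]
grip_width: 0.0133
grasp_force: 40.0
```

```bash
python3 -c "
from h import *
o=get_obs();print(o['tool_pos'],2*np.arctan2(o['tool_rot'][2],o['tool_rot'][1]),o['qpos'],o['torque'])"
```

```text
[ 0.64110173 -0.09907238  0.07184085] -1.4719751562213945 [-2.45483040e-01  6.78571165e-01  1.42456699e+00  3.34033227e-04
  1.03847794e+00  2.79711891e+00] [0.77875337 0.34884728 0.01955785]
```

Call:
drive_tool --targets '[{"delta_pos":[0,0,0],"spin":0},{"delta_pos":[0,0,0],"spin":0},{"delta_pos":[0,0,0],"spin":0},{"delta_pos":[0,0,0],"spin":0},{"delta_pos":[0,0,-0.4],"spin":0},{"delta_pos":[0,0,-0.8],"spin":0},{"delta_pos":[0,0,-0.9],"spin":0},{"delta_pos":[0,0,-0.9],"spin":0},{"delta_pos":[0,0,-0.9],"spin":0},{"delta_pos":[0,0,-0.9],"spin":0},{"delta_pos":[0,0,-0.5],"spin":0},{"delta_pos":[0.9,0.3,0],"spin":0},{"delta_pos":[0.9,0.3,0],"spin":0},{"delta_pos":[0.9,0.3,0],"spin":0},{"delta_pos":[0.9,0.3,0],"spin":0},{"delta_pos":[0.9,0.3,0],"spin":0},{"delta_pos":[0.9,0.3,0],"spin":0},{"delta_pos":[0.9,0.3,0],"spin":0},{"delta_pos":[0,0,0],"spin":0}]' --claw 0.12

```text
time: 53.73
tool_pos: [0.5959, -0.2984, 0.2313]
tool_rot: [0.001, 0.74, -0.672, 0.001]
force: [0.5, 0.2, -1.3]
grip_width: 0.0402
grasp_force: 0.0
```

```bash
python3 - <<'E'
from pans import *
o=get_obs();print(o['tool_pos'])
d=cam('top');w=cloud(d);z=w[...,2];save(d,'top9.png',(170,90,490,330),2.4)
for n,x,y in(('candle',.424,.402),('jar',.515,.341),('tin',.4245,.2786)):
    m=(z>.06)&(z<.1)&(np.hypot(w[...,0]-x,w[...,1]-y)<.045);P=w[m]
    if len(P): print(n,(P[:,:2].min(0)+P[:,:2].max(0))/2,np.median(P[:,2]))
m=(z>.086)&(z<.1)&(np.hypot(w[...,0]-.641,w[...,1]+.099)<.025)
print(m.sum(),cv2.minAreaRect((w[m][:,:2]*1000).astype(np.float32)) if m.sum() else 0)
pans('top')
E
```

```text
[ 0.5959107  -0.29843368  0.23125724]
candle [0.42512893 0.40215914] 0.08466101904382224
jar [0.5157299  0.33778361] 0.07652344344413142
tin [0.42416045 0.27829745] 0.08035353063702722
66 ((641.6071166992188, -98.26686096191406), (15.056824684143066, 39.15855407714844), 6.646721839904785)
top px [266. 161.] handle len 0.094 yaw -0.079 z 0.060 tail [0.5266 0.2035] front [0.6183 0.1962] grip(-100)from tail [0.5735 0.1998] from front [0.5565 0.2011]
```

View pics/top9.png

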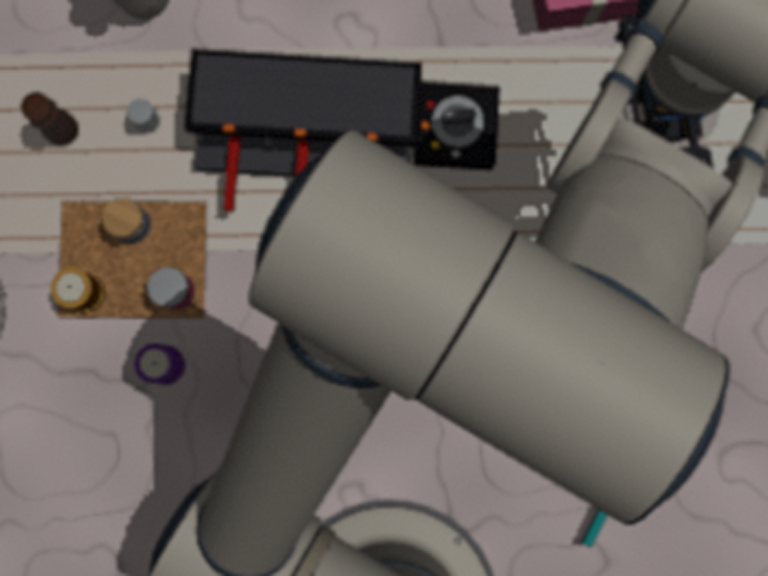

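The top view shows the candle (74,289), jar (123,222) and tin (168,288) standing on the mat. The dial bar measures about 1.38 rad, pans sit in their bays (bay 2 is hidden by the arm here, but the scene camera measured its handle after release), and the arm is clear.

```bash
python3 -c "
from pans import *
pans('scene');print(env.job_done())"
```

```text
scene px [294. 207.] handle len 0.075 yaw -0.056 z 0.057 tail [0.5143 0.0239] front [0.5877 0.0197] grip(-100)from tail [0.5613 0.0212] from front [0.5258 0.0232]
scene px [306. 223.] handle len 0.074 yaw -0.055 z 0.058 tail [0.5222 0.1157] front [0.5945 0.1117] grip(-100)from tail [0.5691 0.1131] from front [0.5326 0.1151]
scene px [319. 241.] handle len 0.074 yaw -0.085 z 0.058 tail [0.5288 0.2075] front [0.6008 0.2014] grip(-100)from tail [0.5757 0.2035] from front [0.539  0.2066]
the job is handed in; nothing more can be done
None
```

I handed the job in with no verdict returned: the candle holder, jar and tin stand on the mat, all three pans measure home in their bays, and the dial reads about 1.38 rad against the orange mark at 1.4.

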